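# Load the lens template on the frame tracer and click the hold-down dial to its mark

## Task

Lower the blue template plate over the two pins of the frame tracer until it lies flush on the black pad. Then turn the tracer's dial clockwise (seen from above), counting the clicks (its grip bar is loose on the shaft), until its white pointer rests in the stop with the green mark, the seventh stop after the red one, so that the fork covers the plate's edge; never go past that stop. Leave the red spectacle case, the bottle and the green tray where they are, and let go of everything.

Things in the scene. Friction and masses are not known exactly. Their poses are not given: they have to be found in the camera images.
- tracer: Fixed off-white console, 220 (x) x 340 (y) x 70 mm high. Origin: centre of its underside on the table; z up, x across its depth (away from the robot at yaw 0), y along its length. On its deck: the black pad with two pins at y = -85 mm (point nest), and at y = +28 to +158 mm, x = -60 to +60 mm, a grey pod, its top 100 mm above the table, which carries the dial (axis at x = 0, y = +98 mm).
- nest (a point): Centre of the top of the black pad (94 x 130 mm), 74 mm above the table; axes as the tracer's. Two steel pins of 10 mm diameter stand upright at y = +45 and -45 mm from this point, 15 mm high, the top 5 mm tapering to 5 mm diameter. The plate belongs here, its long side along y, either end first.
- plate: Loose blue plate, 84 (x) x 124 (y) x 8 mm, 0.13 to 0.25 kg, with two through holes of 12 mm diameter at y = +45 and -45 mm and an upright white grip bar in the middle: 14 (x) x 58 (y) mm, from 8 to 42 mm above the underside. Origin: centre of the underside; z up. It starts flat on the table. Grip it across the bar (closing along x). Seated, its origin coincides with point nest.
- dial (a joint): Angle of the dial's disc, rad: 0 with the pointer at the red mark, growing clockwise seen from above. It clicks into a stop every 24 degrees (0.4189 rad); green = stop 7 = 2.932 rad; two more stops follow, then a hard end. It starts near stop 0, 1 or 2. Between stops a detent resists with up to 0.15 N m; past half way it pulls the disc into the next stop.
- dial_grip (a point): Middle of the grip bar, on the dial's vertical axis, 133 mm above the table. The dial is a dark grey disc of 80 mm diameter (its top 113 mm above the table) with an upright black bar above it, 60 mm long, 16 mm wide, from 113 to 147 mm above the table, to be gripped across its width. The bar's direction is given by bar_end.
- bar_end (a point): One end of the black grip bar, 30 mm from the axis, 147 mm above the table: the line from the axis to here is the bar's length. The bar is worn on its shaft: it swings loosely by more than one click (25 to 40 degrees in all, it starts anywhere in that) before it takes the disc along, so its turn does not tell the clicks: feel or watch the disc.
- dial_pointer (a point): White pointer on the rim of the dial's disc, 38 mm from the axis, 113 mm above the table. Turns with the disc, not exactly with the bar.
- green_mark (a point): Green mark on the fixed white ring around the disc, 47 mm from its axis: the stop to reach. The red mark is 168 degrees counter-clockwise from it; black ticks mark the other stops.
- fork_tip (a point): Middle between the tips of the two flat steel prongs of the hold-down fork (each 16 mm wide, 48 mm apart, 8 mm thick, underside 10.5 mm above the pad). The dial slides it 4 mm per click toward the nest (tracer -y): tips 76 mm from the nest's centre at stop 0, 48 mm at stop 7. At stops 0 to 2 it is clear of the plate, from stop 4 it covers the plate's edge, so the plate goes in first.
- case: Bystander: red spectacle case, 62 (x) x 155 (y) x 40 mm, loose, 0.16 kg. Origin: centre of its underside.
- bottle: Bystander: white pump bottle, 60 mm diameter, 186 mm high, loose. Origin: centre of its underside.
- tray: Bystander: green open tray, 180 (x) x 120 (y) x 50 mm, loose. Origin: centre of its underside.
There are look-alikes about, which are no part of the job. Of the things like the plate, leave any that is turquoise or yellow; of the rest the larger one is meant.

How it is judged:
On the way, in this order (a step that is already met when the one before it is completed fails the run):
1. the plate lies flush on the pad over both pins, while the dial's disc still stands at one of the first stops (horizontal distance between plate and nest below 0.003 m and z of plate in the frame of nest below 0.002 m and angle between plate's own z axis and vertical below 0.03 rad and angle between the y axis of plate and the y axis of nest, either way round below 0.06 rad and value of joint dial below 1.09 rad), for 0.2 s.
2. the dial stands in the stop with the green mark (value of joint dial between 2.8 and 3.06 rad), for 0.3 s.
At the end, for the whole second after the job is handed in: The plate rests flush on the pad over both pins (underside within 2 mm of the pad, centre within 3 mm, tilt under 0.03 rad, turned under 0.06 rad from the nest, either end first), at rest, and the dial rests in the green-marked stop (2.80 to 3.06 rad), everything released (all of step 2 and horizontal distance between plate and nest below 0.003 m and z of plate in the frame of nest below 0.002 m and angle between plate's own z axis and vertical below 0.03 rad and angle between the y axis of plate and the y axis of nest, either way round below 0.06 rad and linear speed of plate below 0.02 m/s); the robot touches nothing.
It fails at once if the dial is turned past the green stop, into the next one (value of joint dial above 3.18 rad).
It fails at once if the spectacle case, the bottle or the tray is moved by more than 20 mm or tipped (distance of any of case, bottle, tray from where it was at the start of the episode above 0.02 m or angle between any of bottle, case's own z axis and vertical above 0.3 rad).
It also fails if it takes over 64 s, if anything falls off the work surface, if the arm or the gripper's body presses on something with over 40 N, if the wrist force passes 120 N, or if a joint passes its speed limit or range.

## Robot

A 6-joint arm with a two-finger parallel gripper is mounted at the origin on the work surface. World frame = base frame: x ahead of the robot, y to its left, z up, the work surface at z = 0. Lengths are in m, angles in rad, forces in N, time in s.
With the tool pointing down it reaches from about 0.35 to 0.975 m from the base axis. Payload 4.9 kg.
Tool frame: the origin (TCP) lies on the front face of the gripper's body, between the roots of the fingers; the fingertips stand 73 mm ahead of it and the grasp point (between the pads) lies 54 mm ahead of it (tip_extent is the distance from the TCP to the fingertips, in m); y points along the fingers, x is the direction in which the jaws open and shut, and the axes are right-handed (so a half turn about y gives the same grasp; the last joint's range is limited). The gripper opens to 85 mm and grips with 20 to 120 N. Pads are 22 mm wide; open, the fingers measure 114 mm over their backs; the gripper's body (76 mm by 85 mm) begins 54 mm behind the grasp point. The pads swing forward as they close: fully open they stand 13 mm farther back than shut.
Start: joints at [-1.231, 0.053, 1.613, -0, 1.476, -0.119], TCP at [0.277, -0.56, 0.304] pointing down, gripper open.
Joint ranges: [-3.01, 3.01], [-1.01, 2.22], [0.06, 2.58], [-1.02, 4.17], [0.09, 2.62], [-3.14, 3.14]. Speed limits (rad/s): [2.57, 2.57, 3.14, 3.14, 3.14, 3.14].

## Interface

Orientations are given as a unit quaternion [w, x, y, z].
In Python, from plant import state, grab_frame, camera_info, job_done, tip_extent gives the robot as it stands.
- The arm moves only by the tool carry_out, never from a script. Its argument "rows" is a list that holds one entry, the list of rows, each a list of 7 numbers: the turn, a rotation vector about the world's x, y, z as a fraction of full scale, then the shift along the world's x, y, z as a fraction of full scale, then the finger opening in mm, from 0 to 85.4. A call has 1 to 5 rows; each row shifts and turns the commanded pose from where the row before left it; what a row does not reach is not made up. Full scale, the value 1, is 40 mm for a shift and 4 degrees for a turn. A row lasts 1/10 s, in which the tool goes at most 50 mm and 8.59 degrees, less where a joint would pass 70% of its speed; a pose out of reach is approached as far as the arm can. A call with a number of a shift or a turn outside -1 to 1 is refused whole. A call with a gripper value outside its range is refused whole. The fingers move at their own pace and stop on an object; the grip force is fixed at half the most. Time passes only in rows, so rows that do not move let the fingers close. It gives the time, the measured TCP pose, the force and the opening at its end, in the units of the state.
- state(): the state, without advancing time (a new reading comes with each control period).
- grab_frame(name): name is "scene" or "side" or "wrist"; returns the picture (384x512x3 uint8, blue, green, red); there is no depth.
- camera_info(name): a dict with "intrinsics" (3x3 intrinsics, pixels), "k1" (the pictures are not rectified: a ray, as slopes to the right and down, at radius r is drawn at 1 + k1 r^2 times it, then the intrinsics apply), "xyz" and "rotation" of the camera in the world; the wrist camera has in their place "tool_from_camera" (4x4, takes a point from camera to tool coordinates, whose origin is the TCP and whose axes are the tool frame's). Camera axes: x right, y down, z forward; pixel columns grow to the right and rows downward; lengths in m; the calibration is good to about 2 mm. A picture is of the moment at which its call begins: read the wrist's pose just before it. camera_info takes no time and is no camera call.
- job_done(): hands the job in, once; it reports no verdict.
The state is a dict: "time": time; "joint_pos": joint angles; "joint_vel": joint speeds; "joint_efforts": joint torques, N m; "tool_pos": TCP position; "tool_rot": TCP orientation; "contact_force": force on the tool from outside, world axes, zero at the start; "ft_torque": the same for the moment, N m; "gripper_width": opening from 0.0 (shut) to 1.0 (fully open).
Only numpy, scipy, OpenCV 4.12 (cv2) and the standard library are available. Lean on these libraries where they do the work, as an engineer would, in place of code of your own. Each camera call takes 0.05 s, during which the arm holds its last target.

## Working session

There is one attempt and no reset: what is moved stays moved. The work goes in short steps, Python scripts to look and compute and a tool call to move; the robot and the scene stay as the last step left them, time stands still between calls to the robot, and variables do not carry over. Pictures are saved under pics/ and viewed, and the job is handed in when it is done.

Besides the shell and the picture viewer there is one more tool, called after "Call:" by a JSON object that holds its "name" and its "arguments". carry_out: Moves the arm, as the interface text tells. Shift numbers are shares of 40 mm and turn numbers shares of 4 degrees, none past 1 either way. Its arguments: {"type":"object","properties":{"rows":{"type":"array"}},"required":["rows"]}

```bash
ls; mkdir -p pics
python3 - <<'E'
from plant import *
import cv2
s=state();print(s)
for n in("scene","side","wrist"):
    f=grab_frame(n);cv2.imwrite(f"pics/{n}0.png",f);print(n,camera_info(n))
print(tip_extent)
E
```

```text
pics
{'time': 0.0, 'joint_pos': array([-1.23097499e+00,  5.33871125e-02,  1.61426976e+00, -2.42775542e-05,
        1.47597807e+00, -1.19014076e-01]), 'joint_vel': array([-9.35931140e-05, -3.99667429e-04, -2.87714379e-04,  1.40891081e-05,
        1.61640692e-03,  1.15351842e-03]), 'joint_efforts': array([-6.62295806e-04, -3.93677294e+01, -3.70177567e+01, -1.57282907e-04,
        7.17664356e-03,  7.53008749e-06]), 'tool_pos': array([ 0.27664868, -0.5599246 ,  0.30265857]), 'tool_rot': array([ 0.60104941, -0.60016033,  0.37376239, -0.37262428]), 'contact_force': array([-0.16784057,  0.40461914, -1.21136484]), 'ft_torque': array([-0.01489521, -0.00674594, -0.00148501]), 'gripper_width': 1.0020379048135704}
scene {'intrinsics': array([[418.29218847,   0.        , 255.48982097],
       [  0.        , 418.29218847, 192.3083086 ],
       [  0.        ,   0.        ,   1.        ]]), 'k1': -0.03955126970318527, 'xyz': array([1.46036912, 0.43013457, 0.91870879]), 'rotation': array([-0.24944665,  0.4745489 ,  0.75104624, -0.38536898])}
side {'intrinsics': array([[367.42880566,   0.        , 255.01957431],
       [  0.        , 367.42880566, 191.65511521],
       [  0.        ,   0.        ,   1.        ]]), 'k1': -0.10177010448386468, 'xyz': array([0.40194621, 0.8974143 , 1.05788845]), 'rotation': array([ 0.01391114, -0.04383505,  0.92524586, -0.37657015])}
wrist {'intrinsics': array([[335.9577854 ,   0.        , 257.67697102],
       [  0.        , 335.9577854 , 189.9360133 ],
       [  0.        ,   0.        ,   1.        ]]), 'k1': -0.0643943372557342, 'tool_from_camera': array([[ 9.99999715e-01, -4.82206055e-04, -5.80595005e-04,
         6.17230699e-04],
       [ 4.04035603e-04, -3.07724156e-01,  9.51475528e-01,
        -7.00892564e-02],
       [-6.37470369e-04, -9.51475492e-01, -3.07723874e-01,
         8.08757016e-02],
       [ 0.00000000e+00,  0.00000000e+00,  0.00000000e+00,
         1.00000000e+00]])}
0.0726
```

View pics/scene0.png

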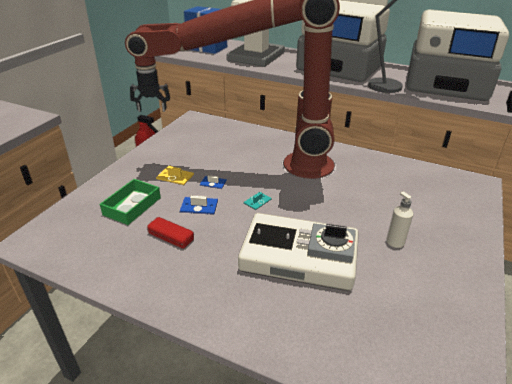

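View pics/side0.png

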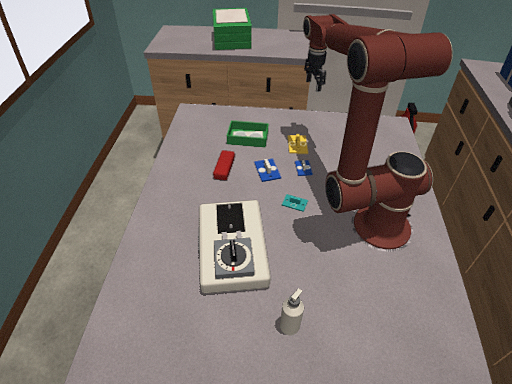

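View pics/wrist0.png

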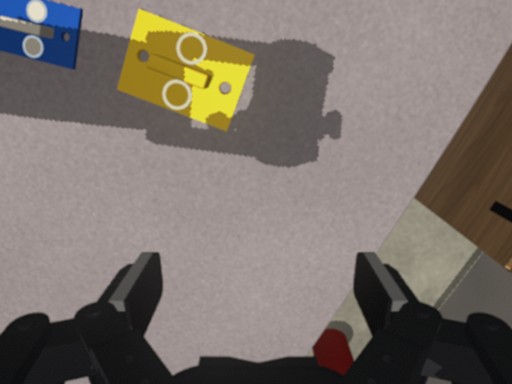

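```bash
cat > h.py <<'E'
import numpy as np, cv2, json
from scipy.spatial.transform import Rotation as R
from plant import *
def q2R(q): return R.from_quat([q[1],q[2],q[3],q[0]]).as_matrix()
def campose(n,st=None):
    c=camera_info(n)
    if n=="wrist":
        st=st or state(); T=np.array(c["tool_from_camera"]); Rt=q2R(st["tool_rot"])
        return c["intrinsics"],c["k1"],Rt@T[:3,3]+st["tool_pos"],Rt@T[:3,:3]
    return c["intrinsics"],c["k1"],np.array(c["xyz"]),q2R(c["rotation"])
def ray(P,uv):
    K,k1,t,M=P
    d=np.array([(uv[0]-K[0,2])/K[0,0],(uv[1]-K[1,2])/K[1,1]]);u=d.copy()
    for _ in range(30): u=d/(1+k1*(u@u))
    return t,M@np.array([u[0],u[1],1])
def pz(P,uv,z):
    t,d=ray(P,uv); return t+d*(z-t[2])/d[2]
def proj(P,p):
    K,k1,t,M=P; c=M.T@(np.array(p,float)-t); u=c[:2]/c[2]; u=u*(1+k1*(u@u))
    return np.array([K[0,0]*u[0]+K[0,2],K[1,1]*u[1]+K[1,2]])
def crop(f,x0,y0,x1,y1,k,name):
    cv2.imwrite(name,cv2.resize(f[y0:y1,x0:x1],None,fx=k,fy=k,interpolation=cv2.INTER_CUBIC))
E
python3 - <<'E'
from h import *
f=cv2.imread("pics/scene0.png");crop(f,150,155,290,255,5,"pics/sc_a.png");crop(f,230,190,370,290,5,"pics/sc_b.png")
f=cv2.imread("pics/side0.png");crop(f,210,120,330,210,6,"pics/si_a.png");crop(f,180,195,300,295,6,"pics/si_b.png")
P=campose("scene");Q=campose("side")
for uv in[(200,204),(213,181),(175,175),(257,200)]:print(uv,pz(P,uv,.008))
for uv in[(267,169),(303,167),(298,144),(295,202)]:print(uv,pz(Q,uv,.008))
E
```

```text
(200, 204) [ 0.44853212 -0.25788064  0.008     ]
(213, 181) [ 0.29814719 -0.29028329  0.008     ]
(175, 175) [ 0.32696573 -0.44815765  0.008     ]
(257, 200) [ 0.33651052 -0.08268311  0.008     ]
(267, 169) [ 0.44975015 -0.2615075   0.008     ]
(303, 167) [ 0.29695503 -0.28984837  0.008     ]
(298, 144) [ 0.31971545 -0.44633219  0.008     ]
(295, 202) [ 0.32804878 -0.0819317   0.008     ]
```

View pics/sc_a.png

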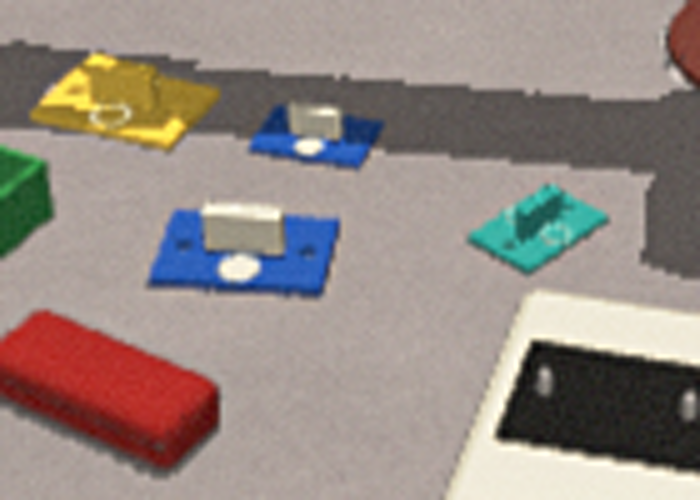

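View pics/sc_b.png

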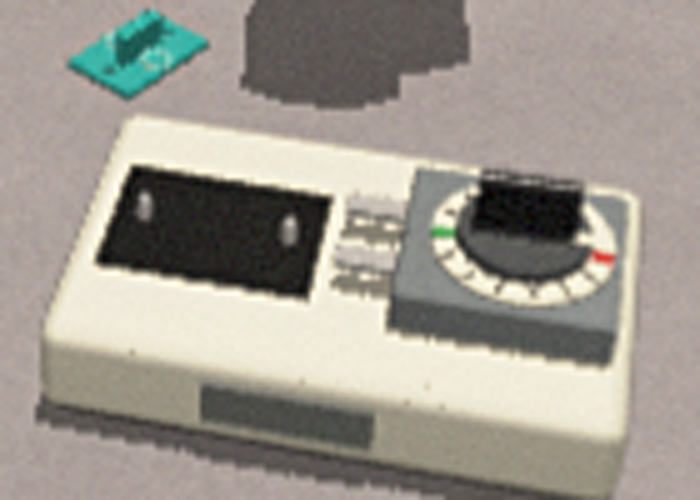

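View pics/si_a.png

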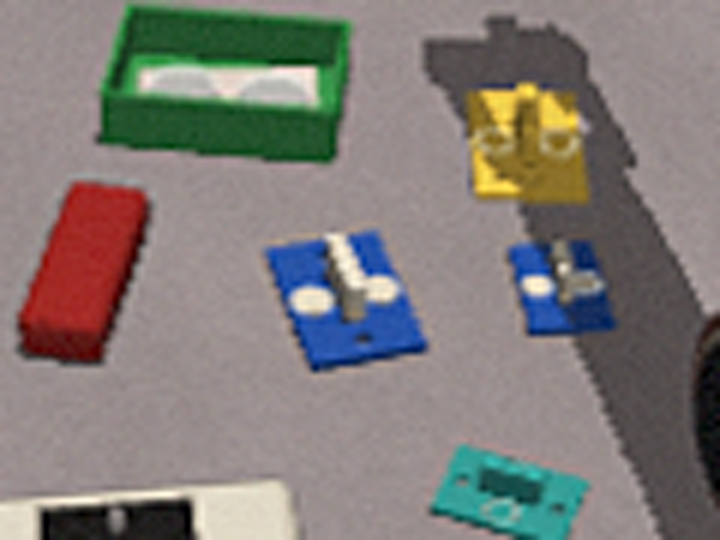

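View pics/si_b.png

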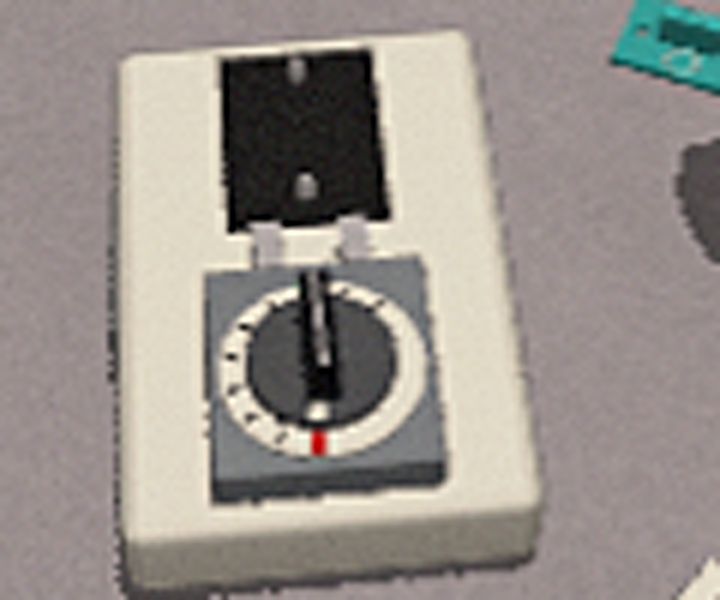

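Run:
```python
from h import *
P=campose("scene");Q=campose("side")
a=lambda x,y:(210+(x+.5)/6-.5,120+(y+.5)/6-.5)
b=lambda x,y:(180+(x+.5)/6-.5,195+(y+.5)/6-.5)
sa=lambda x,y:(150+(x+.5)/5-.5,155+(y+.5)/5-.5)
sb=lambda x,y:(230+(x+.5)/5-.5,190+(y+.5)/5-.5)
def rep(n,L,z,C):
    p=np.array([pz(C,u,z) for u in L]);print(n,np.round(p[:,:2],4).tolist(),'c',p.mean(0)[:2].round(4))
rep('plate side',[a(265,248),a(378,231),a(427,348),a(316,370)],.008,Q)
rep('plate scene',[sa(175,210),sa(340,220),sa(322,296),sa(150,285)],.008,P)
rep('bar side top ends',[a(335,237),a(352,292)],.042,Q)
rep('bar scene top ends',[sa(204,204),sa(284,210)],.042,P)
rep('pins side',[b(297,62),b(306,178)],.089,Q)
rep('pins scene',[sb(145,192),sb(290,215)],.089,P)
rep('pad side',[b(220,58),b(373,50),b(390,217),b(230,232)],.074,Q)
rep('pad scene',[sb(132,166),sb(333,195),sb(308,298),sb(96,264)],.074,P)
rep('pod side',[b(205,270),b(420,255),b(445,470),b(212,488)],.100,Q)
rep('red,green side/scene',[b(318,443)],.1,Q);rep('',[sb(603,258),sb(443,233)],.1,P)
rep('case side',[a(75,184),a(148,195),a(103,345),a(25,325)],.04,Q)
rep('tray',[a(128,8),a(350,20),a(335,112),a(103,95)],.05,Q)
```

```text
plate side [[0.5107, -0.3079], [0.4302, -0.3351], [0.3893, -0.2144], [0.464, -0.1849]] c [ 0.4486 -0.2606]
plate scene [[0.4343, -0.333], [0.3919, -0.2169], [0.4762, -0.1839], [0.5182, -0.2993]] c [ 0.4552 -0.2583]
bar side top ends [[0.4592, -0.2856], [0.4434, -0.2291]] c [ 0.4513 -0.2573]
bar scene top ends [[0.4574, -0.2899], [0.4387, -0.2346]] c [ 0.448  -0.2622]
pins side [[0.5672, 0.0308], [0.5498, 0.118]] c [0.5585 0.0744]
pins scene [[0.5652, 0.0284], [0.5466, 0.1164]] c [0.5559 0.0724]
pad side [[0.6165, 0.0188], [0.5254, 0.0032], [0.5009, 0.1294], [0.5893, 0.1489]] c [0.558  0.0751]
pad scene [[0.5296, 0.003], [0.5008, 0.1279], [0.5947, 0.1476], [0.6221, 0.0226]] c [0.5618 0.0753]
pod side [[0.5936, 0.1956], [0.4792, 0.1741], [0.4531, 0.3071], [0.5676, 0.3289]] c [0.5234 0.2514]
red,green side/scene [[0.5185, 0.2976]] c [0.5185 0.2976]
 [[0.5151, 0.2997], [0.5346, 0.2082]] c [0.5249 0.254 ]
case side [[0.6512, -0.328], [0.5968, -0.3208], [0.6062, -0.1618], [0.6617, -0.1761]] c [ 0.629  -0.2467]
tray [[0.6412, -0.5366], [0.4656, -0.538], [0.4689, -0.4189], [0.6442, -0.4223]] c [ 0.555  -0.4789]
```

Run:
```python
from h import *
s=state();M=q2R(s["tool_rot"]);print(M.round(4));print(np.degrees(np.arctan2(M[1,0],M[0,0])))
print("q6-q1 deg",np.degrees(s['joint_pos'][[0,5]]))
```

```text
[[ 4.429e-01 -5.000e-04  8.966e-01]
 [-8.966e-01  1.500e-03  4.429e-01]
 [-1.600e-03 -1.000e+00  2.000e-04]]
-63.71187715412933
q6-q1 deg [-70.53203312  -6.82023731]
```

Candidates in the scene view are the large blue plate (200,204), the small blue one (213,181), yellow (175,175) and turquoise (257,200). I'm choosing the larger blue one at (200,204). The close crop shows it clearly larger (about 84x124 mm measured), with a white bar and two holes. The dial pointer is at the red mark (stop 0).

Call:
{"name": "carry_out", "arguments": {"rows": [[[0,0,1,0.2,0.36,-0.06,85],[0,0,1,0.2,0.36,-0.06,85],[0,0,1,0.2,0.36,-0.06,85],[0,0,1,0.2,0.36,-0.06,85],[0,0,1,0.2,0.36,-0.06,85]]]}}

```text
time: 0.65
tool_pos: [0.317, -0.4876, 0.2913]
tool_rot: [0.657, -0.656, 0.263, -0.262]
contact_force: [0.1, 0.1, 0.9]
gripper_width: 0.996
```

Call:
{"name": "carry_out", "arguments": {"rows": [[[0,0,1,0.2,0.36,-0.06,85],[0,0,1,0.2,0.36,-0.06,85],[0,0,1,0.2,0.36,-0.06,85],[0,0,1,0.2,0.36,-0.06,85],[0,0,1,0.2,0.36,-0.06,85]]]}}

```text
time: 1.15
tool_pos: [0.3569, -0.4156, 0.2794]
tool_rot: [0.692, -0.692, 0.144, -0.144]
contact_force: [-0.0, 0.0, -0.3]
gripper_width: 0.996
```

Call:
{"name": "carry_out", "arguments": {"rows": [[[0,0,1,0.2,0.36,-0.06,85],[0,0,1,0.2,0.36,-0.06,85],[0,0,1,0.2,0.36,-0.06,85],[0,0,1,0.2,0.36,-0.06,85],[0,0,1,0.2,0.36,-0.06,85]]]}}

```text
time: 1.65
tool_pos: [0.3969, -0.3436, 0.2674]
tool_rot: [0.707, -0.707, 0.022, -0.022]
contact_force: [-0.4, -0.7, -0.5]
gripper_width: 0.993
```

Call:
{"name": "carry_out", "arguments": {"rows": [[[0,0,1,0.2,0.36,-0.06,85],[0,0,1,0.2,0.36,-0.06,85],[0,0,1,0.2,0.36,-0.06,85],[0,0,1,0.2,0.36,-0.06,85],[0,0,1,0.2,0.36,-0.06,85]]]}}

```text
time: 2.15
tool_pos: [0.4369, -0.2716, 0.2555]
tool_rot: [0.7, -0.7, -0.101, 0.101]
contact_force: [-0.3, 0.5, -0.1]
gripper_width: 0.997
```

Call:
{"name": "carry_out", "arguments": {"rows": [[[0,0,0.68,0.33,0.33,0,85],[0,0,0,0,0,0,85],[0,0,0,0,0,0,85]]]}}

```text
time: 2.45
tool_pos: [0.4499, -0.259, 0.2556]
tool_rot: [0.697, -0.697, -0.117, 0.117]
contact_force: [-0.0, 0.0, 0.3]
gripper_width: 0.997
```

Run:
```python
from h import *
s=state();print(s['tool_pos'],s['joint_pos']);M=q2R(s["tool_rot"]);print(M.round(3),np.degrees(np.arctan2(M[1,0],M[0,0])))
f=grab_frame("wrist");cv2.imwrite("pics/w1.png",f)
W=campose("wrist",s)
print(proj(W,[.45,-.259,.042]))
```

```text
[ 0.44987296 -0.25903507  0.25563238] [-6.65691681e-01 -1.68651896e-01  1.90656564e+00 -4.18662341e-04
  1.40421129e+00 -9.97443844e-01]
[[ 0.945 -0.001 -0.326]
 [ 0.326  0.     0.945]
 [-0.001 -1.     0.   ]] 19.011986640944876
[255.69697173 175.72402642]
```

View pics/w1.png

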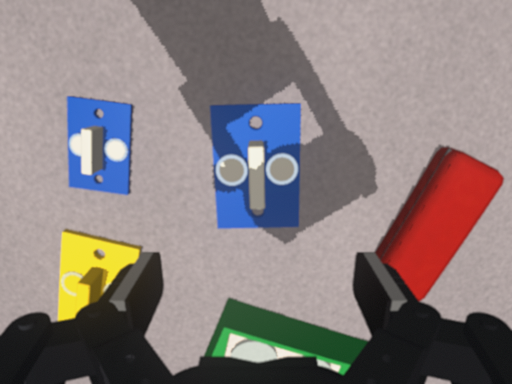

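Run:
```python
from h import *
W=campose("wrist")
f=cv2.imread("pics/w1.png");crop(f,200,90,312,240,4,"pics/w1c.png")
p=[pz(W,u,.008) for u in[(211,105),(300,103),(299,227),(218,228)]];p=np.array(p);print(p.round(4),p.mean(0))
print(pz(W,(256,122),.008))
```

```text
[[ 0.3918 -0.2176  0.008 ]
 [ 0.4689 -0.1892  0.008 ]
 [ 0.5128 -0.3058  0.008 ]
 [ 0.434  -0.334   0.008 ]] [ 0.4518617  -0.26166743  0.008     ]
[ 0.43617882 -0.21891547  0.008     ]
```

View pics/w1c.png

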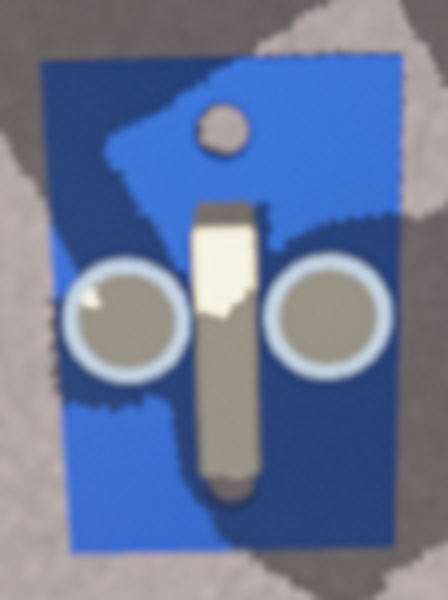

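Run:
```python
from h import *
W=campose("wrist")
c=lambda x,y:(200+(x+.5)/4-.5,90+(y+.5)/4-.5)
p=np.array([pz(W,c(*u),.008) for u in[(42,62),(402,55),(393,548),(70,552)]])
print(p.round(4).tolist(),p.mean(0))
for i,j in[(3,0),(2,1),(0,1),(3,2)]:
    d=p[j]-p[i];print(np.linalg.norm(d),np.degrees(np.arctan2(d[1],d[0])))
b=np.array([pz(W,c(*u),.042) for u in[(224,227),(230,475)]]);d=b[0]-b[1];print(b,b.mean(0),np.linalg.norm(d),np.degrees(np.arctan2(d[1],d[0])))
b=np.array([pz(W,c(*u),.008) for u in[(223,130),(231,489)]]);print(b,b.mean(0))
```

```text
[[0.3911, -0.218, 0.008], [0.4691, -0.1895, 0.008], [0.5115, -0.3058, 0.008], [0.433, -0.3339, 0.008]] [ 0.45117703 -0.26179665  0.008     ]
0.12331834079656677 109.87147265938238
0.12376075843928379 110.02450170028544
0.08310196964562148 20.010236638923807
0.08343262051174702 19.70616750260017
[[ 0.44143627 -0.23481529  0.042     ]
 [ 0.46098048 -0.2879302   0.042     ]] [ 0.45120838 -0.26137274  0.042     ] 0.056596557210014345 110.20164566881483
[[ 0.43566309 -0.2192149   0.008     ]
 [ 0.46665301 -0.30385845  0.008     ]] [ 0.45115805 -0.26153668  0.008     ]
```

Call:
{"name": "carry_out", "arguments": {"rows": [[[0,0,0.25,0.03,-0.06,-0.9,85],[0,0,0,0,0,-0.9,85],[0,0,0,0,0,-0.9,85],[0,0,0,0,0,-0.9,85],[0,0,0,0,0,-0.6,85]]]}}

```text
time: 3.0
tool_pos: [0.4495, -0.2614, 0.0851]
tool_rot: [0.697, -0.696, -0.121, 0.123]
contact_force: [0.1, 0.9, -0.5]
gripper_width: 0.995
```

Call:
{"name": "carry_out", "arguments": {"rows": [[[0,0,0,0,0,0,85],[0,0,0,0,0,0,5],[0,0,0,0,0,0,5],[0,0,0,0,0,0,5],[0,0,0,0,0,0,5]]]}}

```text
time: 3.5
tool_pos: [0.4519, -0.2622, 0.0895]
tool_rot: [-0.696, 0.697, 0.123, -0.122]
contact_force: [-0.1, -0.2, -0.5]
gripper_width: 0.324
```

Call:
{"name": "carry_out", "arguments": {"rows": [[[0,0,0,0,0,0,5],[0,0,0,0,0,0,5],[0,0,0,0,0,0,5]]]}}

```text
time: 3.8
tool_pos: [0.4518, -0.262, 0.0891]
tool_rot: [-0.696, 0.697, 0.123, -0.122]
contact_force: [-1.0, 0.7, 5.8]
gripper_width: 0.149
```

Call:
{"name": "carry_out", "arguments": {"rows": [[[0,0,0,0,0,0,5],[0,0,0,0,0,0,5]]]}}

```text
time: 4.0
tool_pos: [0.4518, -0.262, 0.0891]
tool_rot: [-0.696, 0.697, 0.123, -0.123]
contact_force: [-0.6, 1.3, 6.3]
gripper_width: 0.15
```

Call:
{"name": "carry_out", "arguments": {"rows": [[[0,0,0,0,0,0.4,5],[0,0,0,0,0,0.8,5],[0,0,0,0,0,0.8,5],[0,0,0,0,0,0.8,5],[0,0,0,0,0,0.8,5]]]}}

```text
time: 4.5
tool_pos: [0.4506, -0.2609, 0.2319]
tool_rot: [0.697, -0.696, -0.122, 0.123]
contact_force: [0.4, -0.8, -2.2]
gripper_width: 0.149
```

Run:
```python
from h import *
s=state();print(s['tool_pos'],s['joint_pos'],s['gripper_width'],s['contact_force']);M=q2R(s["tool_rot"]);print(M.round(3),np.degrees(np.arctan2(M[1,0],M[0,0])))
f=grab_frame("wrist");cv2.imwrite("pics/w2.png",f)
```

```text
[ 0.45056002 -0.26092892  0.2319105 ] [-6.67963865e-01 -1.42506393e-01  1.92422277e+00  1.01590056e-04
  1.36202586e+00 -1.01728921e+00] 0.14869871168998772 [ 0.4429774  -0.80644136 -2.24482951]
[[ 0.94  -0.002 -0.342]
 [ 0.342  0.001  0.94 ]
 [-0.001 -1.     0.002]] 20.013711841556592
```

View pics/w2.png

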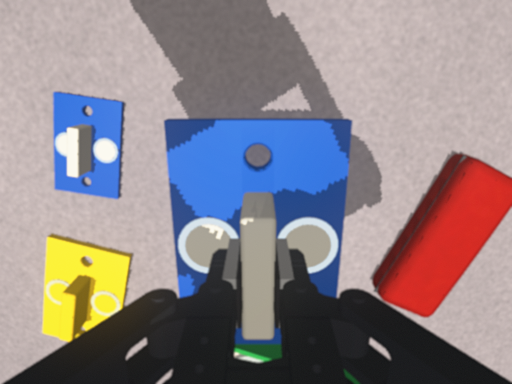

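Run:
```python
from h import *
s=state();W=campose("wrist",s);M=q2R(s["tool_rot"])
f=cv2.imread("pics/w2.png");crop(f,155,105,365,300,3,"pics/w2c.png")
z=.2319-.0891
for u,h in[((165.5,121),.008),((350.5,120.5),.008),((258,155),.008),((242,195),.042),((274,195),.042)]:
    p=pz(W,u,z+h);print(u,(M.T@(p-s['tool_pos'])).round(4))
```

```text
(165.5, 121) [-0.0409  0.0872  0.0614]
(350.5, 120.5) [0.0452 0.0876 0.0616]
(258, 155) [0.0021 0.0875 0.0452]
(242, 195) [-0.0042  0.0536  0.0366]
(274, 195) [0.0083 0.0536 0.0365]
```

View pics/w2c.png

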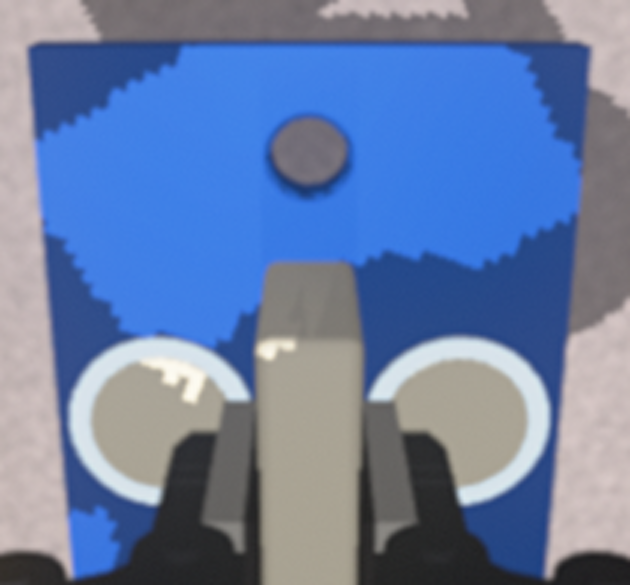

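Call:
{"name": "carry_out", "arguments": {"rows": [[[0,0,-0.1,0.13,0.42,0,5],[0,0,-0.22,0.27,0.84,0,5],[0,0,-0.22,0.27,0.84,0,5],[0,0,-0.22,0.27,0.84,0,5],[0,0,-0.22,0.27,0.84,0,5]]]}}

```text
time: 5.05
tool_pos: [0.4992, -0.1088, 0.2305]
tool_rot: [0.701, -0.7, -0.098, 0.099]
contact_force: [0.6, -0.3, -1.6]
gripper_width: 0.152
```

Call:
{"name": "carry_out", "arguments": {"rows": [[[0,0,-0.22,0.27,0.84,0,5],[0,0,-0.22,0.27,0.84,0,5],[0,0,-0.22,0.27,0.84,0,5],[0,0,-0.22,0.27,0.84,0,5],[0,0,-0.22,0.27,0.84,0,5]]]}}

```text
time: 5.55
tool_pos: [0.5532, 0.0592, 0.2304]
tool_rot: [0.704, -0.703, -0.071, 0.073]
contact_force: [-0.3, -0.7, -2.0]
gripper_width: 0.15
```

Call:
{"name": "carry_out", "arguments": {"rows": [[[0,0,0,0.1,0.4,0,5],[0,0,0,0,0,0,5],[0,0,0,0,0,0,5]]]}}

```text
time: 5.85
tool_pos: [0.5571, 0.0733, 0.231]
tool_rot: [-0.703, 0.704, 0.072, -0.073]
contact_force: [0.1, -0.7, -2.7]
gripper_width: 0.15
```

Run:
```python
from h import *
s=state();print(s['tool_pos'],s['joint_pos'],s['gripper_width'],s['contact_force']);M=q2R(s["tool_rot"]);print(np.degrees(np.arctan2(M[1,0],M[0,0])))
f=grab_frame("wrist");cv2.imwrite("pics/w3.png",f)
f=grab_frame("side");cv2.imwrite("pics/s3.png",f);crop(f,180,170,310,295,5,"pics/s3c.png")
```

```text
[0.5570939  0.07329097 0.23098095] [-1.32636383e-03 -4.01203268e-02  1.83036760e+00 -8.42459966e-04
  1.35299182e+00 -2.05690604e-01] 0.15009112813082234 [ 0.05972642 -0.74180724 -2.65474717]
11.719653736326741
```

View pics/w3.png

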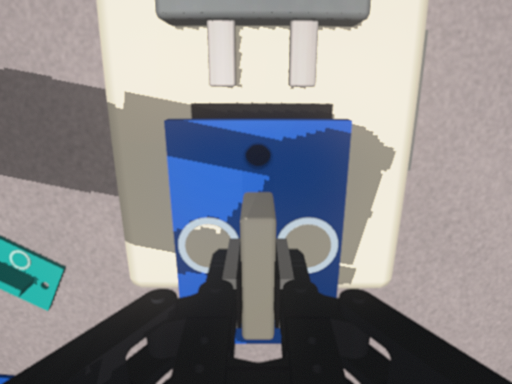

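View pics/s3c.png

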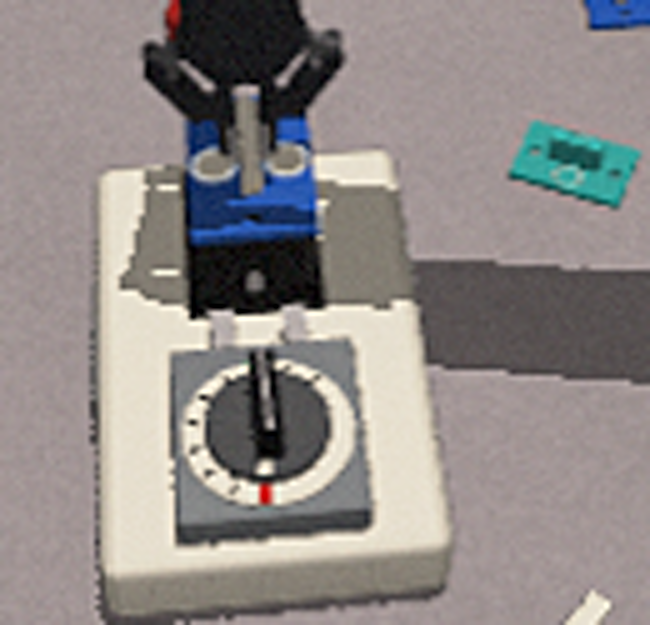

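Run:
```python
from h import *
s=state();W=campose("wrist",s);M=q2R(s["tool_rot"])
f=cv2.imread("pics/w3.png");crop(f,150,0,380,200,3,"pics/w3c.png")
t=lambda u,z:(M.T@(pz(W,u,z)-s['tool_pos'])).round(4)
for u in[(192,104),(332,104)]:print('pad',u,t(u,.074))
for u in[(209.5,86.5),(236,86.5),(290,86.5),(316,86.5)]:print('fork',u,t(u,.0925))
for u in[(156,16),(369,14)]:print('pod',u,t(u,.10))
for u in[(165.5,121),(350.5,120.5),(258,155)]:print('plate',t(u,.142+.008))
```

```text
pad (192, 104) [-0.0414  0.1574  0.0651]
pad (332, 104) [0.0512 0.1573 0.0651]
fork (209.5, 86.5) [-0.0268  0.1389  0.0764]
fork (236, 86.5) [-0.0109  0.1389  0.0763]
fork (290, 86.5) [0.0214 0.1389 0.0763]
fork (316, 86.5) [0.037  0.1389 0.0764]
pod (156, 16) [-0.054   0.1314  0.1146]
pod (369, 14) [0.0634 0.1313 0.1156]
plate [-0.0393  0.0814  0.0624]
plate [0.0435 0.0814 0.0625]
plate [0.0021 0.0814 0.0468]
```

View pics/w3c.png

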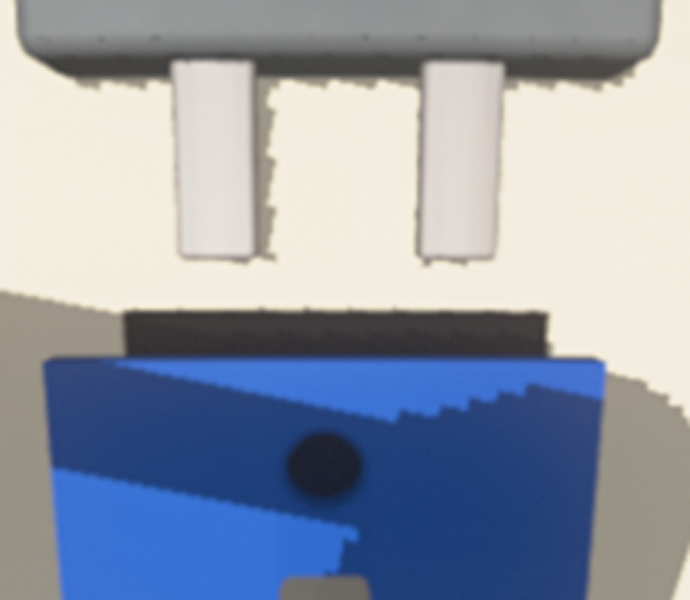

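Call:
{"name": "carry_out", "arguments": {"rows": [[[0,0,0,0.055,0.012,-0.3,5],[0,0,0,0,0,-0.5,5],[0,0,0,0,0,-0.3,5],[0,0,0,0,0,0,5],[0,0,0,0,0,0,5]]]}}

```text
time: 6.45
tool_pos: [0.5597, 0.0738, 0.1875]
tool_rot: [0.703, -0.703, -0.072, 0.072]
contact_force: [0.3, 0.4, -1.1]
gripper_width: 0.152
```

Run:
```python
from h import *
s=state();print(s['tool_pos'],s['gripper_width'],s['contact_force']);M=q2R(s["tool_rot"]);print(np.degrees(np.arctan2(M[1,0],M[0,0])))
f=grab_frame("wrist");cv2.imwrite("pics/w4.png",f);crop(f,150,0,380,200,3,"pics/w4c.png")
f=grab_frame("side");cv2.imwrite("pics/s4.png",f);crop(f,180,170,280,270,6,"pics/s4c.png")
f=grab_frame("scene");cv2.imwrite("pics/c4.png",f);crop(f,220,190,340,290,6,"pics/c4c.png")
s=state();print(s['tool_pos'])
```

```text
[0.55965009 0.07381478 0.1874939 ] 0.15224041596537555 [ 0.26417061  0.36095749 -1.14482509]
11.657597923035903
[0.56044138 0.07402687 0.18903623]
```

View pics/w4c.png

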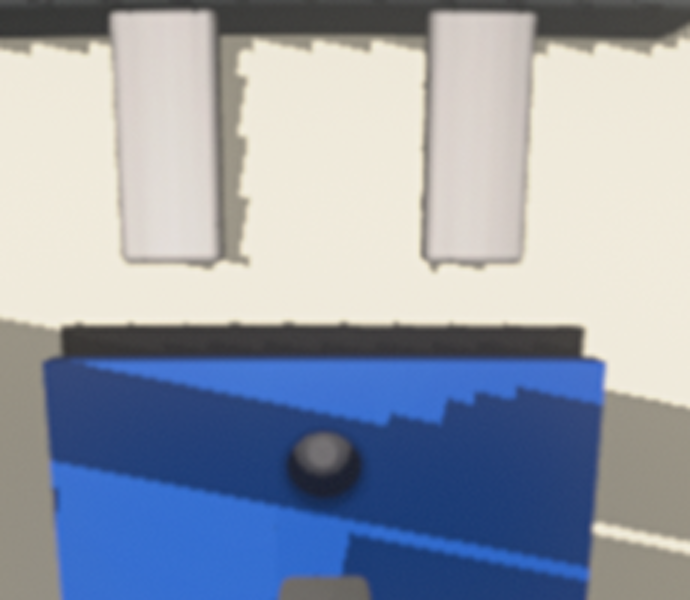

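View pics/s4c.png

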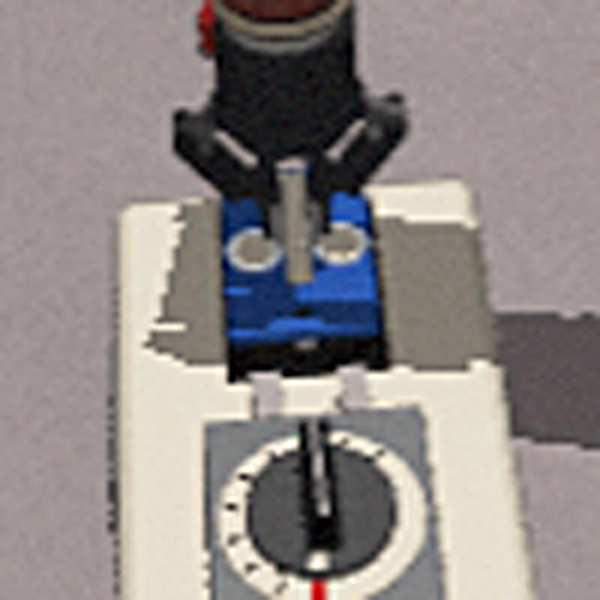

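View pics/c4c.png

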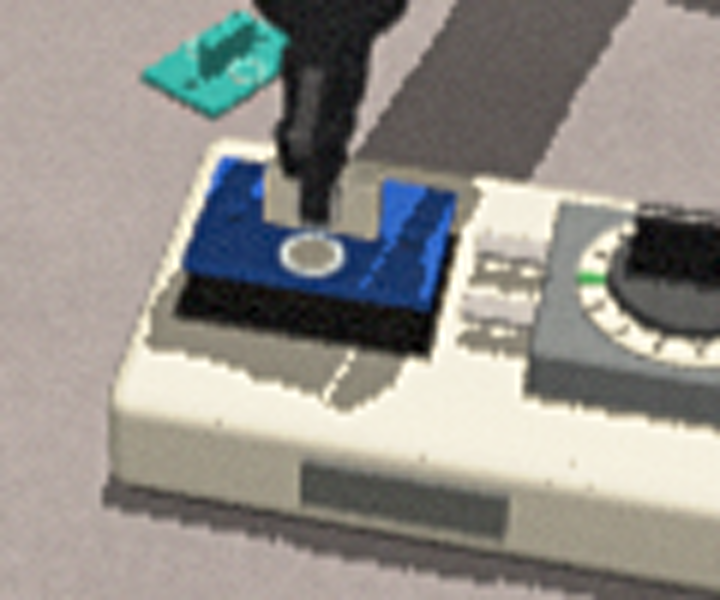

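```bash
python3 - <<'E'
from h import *
s=state();W=campose("wrist",s);M=q2R(s["tool_rot"]);print(s['tool_pos'],s['time'])
c=lambda x,y:(150+(x+.5)/3-.5,(y+.5)/3-.5)
t=lambda u,z:(M.T@(pz(W,c(*u),z)-s['tool_pos'])).round(4)
zt=s['tool_pos'][2]-.0891+.008
print('plate',t((45,360),zt),t((604,360),zt)); 
print('hole L,R,T,B',t((287,465),zt),t((361,465),zt),t((323,431),zt),t((323,500),zt))
print('pad',t((62,326),.074),t((583,326),.074))
print('fork',[t((x,260),.0925).tolist() for x in(124,219,428,523)])
print('pintop',t((323,452),.089))
E
python3 - <<'E'
import cv2
f=cv2.imread('pics/w4.png')[130:180,235:285];cv2.imwrite('pics/w4d.png',cv2.resize(f,None,fx=10,fy=10,interpolation=cv2.INTER_CUBIC))
E
```

```text
[0.56044138 0.07402687 0.18903623] 6.6
plate [-0.0395  0.081   0.063 ] [0.0437 0.0812 0.0629]
hole L,R,T,B [-0.0037  0.0811  0.047 ] [0.0076 0.0811 0.047 ] [0.0018 0.0811 0.0522] [0.0018 0.0811 0.0415]
pad [-0.0452  0.1149  0.0655] [0.0487 0.1151 0.0654]
fork [[-0.0298, 0.0964, 0.0771], [-0.0147, 0.0965, 0.077], [0.0185, 0.0965, 0.0769], [0.0337, 0.0966, 0.077]]
pintop [0.0018 0.1    0.0452]
```

View pics/w4d.png

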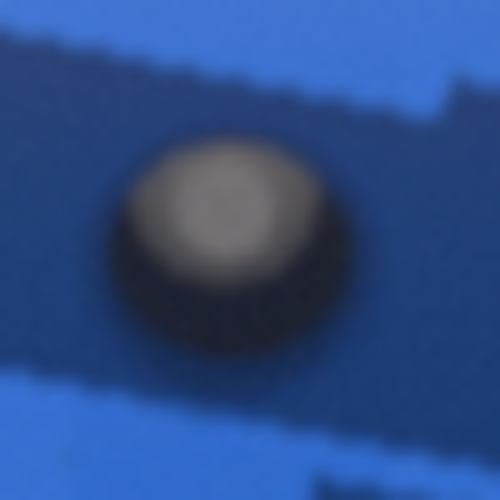

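Call:
{"name": "carry_out", "arguments": {"rows": [[[0,0,0,0,-0.018,-0.15,5],[0,0,0,0,0,-0.15,5],[0,0,0,0,0,-0.1,5],[0,0,0,0,0,0,5]]]}}

```text
time: 7.0
tool_pos: [0.5591, 0.0734, 0.1706]
tool_rot: [0.704, -0.703, -0.071, 0.073]
contact_force: [0.2, -0.2, -2.3]
gripper_width: 0.154
```

Call:
{"name": "carry_out", "arguments": {"rows": [[[0,0,0,0,0,-0.06,5],[0,0,0,0,0,-0.06,5],[0,0,0,0,0,0,5]]]}}

```text
time: 7.3
tool_pos: [0.5596, 0.0734, 0.1667]
tool_rot: [0.703, -0.703, -0.072, 0.072]
contact_force: [0.6, -0.0, -1.2]
gripper_width: 0.15
```

Call:
{"name": "carry_out", "arguments": {"rows": [[[0,0,0,0,0,-0.06,5],[0,0,0,0,0,0,5]]]}}

```text
time: 7.5
tool_pos: [0.5597, 0.0734, 0.1644]
tool_rot: [0.703, -0.703, -0.072, 0.072]
contact_force: [0.8, 0.1, -1.3]
gripper_width: 0.148
```

Run:
```python
from h import *
s=state();print(s['tool_pos'],s['gripper_width'],s['contact_force'],s['ft_torque'])
f=grab_frame("wrist");cv2.imwrite("pics/w5.png",f);crop(f,150,0,380,200,3,"pics/w5c.png")
f=grab_frame("scene");cv2.imwrite("pics/c5.png",f);crop(f,220,190,340,290,6,"pics/c5c.png")
s=state();print(s['tool_pos'],s['contact_force'])
```

```text
[0.55966313 0.07340445 0.16442909] 0.1478859032982278 [ 0.80075162  0.08409291 -1.29397496] [ 0.01402144 -0.01772988 -0.01530619]
[0.5597759  0.07340892 0.16466236] [-0.24497238 -0.04091669 -2.65528731]
```

View pics/w5c.png

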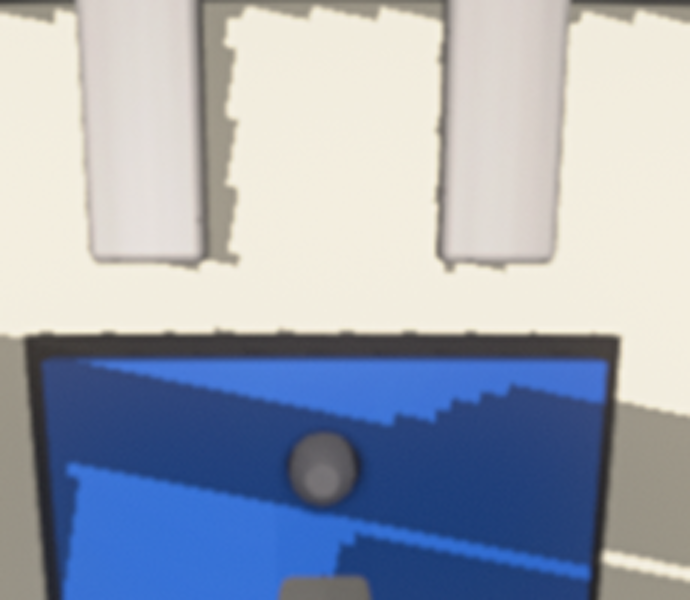

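View pics/c5c.png

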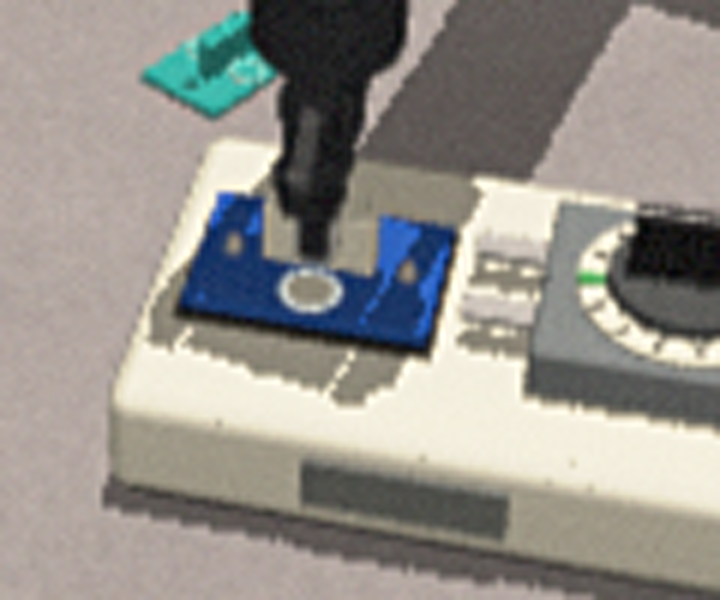

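Call:
{"name": "carry_out", "arguments": {"rows": [[[0,0,0,0,0,-0.03,5],[0,0,0,0,0,-0.02,5],[0,0,0,0,0,0,5]]]}}

```text
time: 7.9
tool_pos: [0.56, 0.0734, 0.1631]
tool_rot: [-0.703, 0.703, 0.072, -0.072]
contact_force: [-1.4, -0.4, -0.4]
gripper_width: 0.149
```

Call:
{"name": "carry_out", "arguments": {"rows": [[[0,0,0,0,0,-0.02,5],[0,0,0,0,0,0,5]]]}}

```text
time: 8.1
tool_pos: [0.5601, 0.0734, 0.1631]
tool_rot: [-0.703, 0.703, 0.072, -0.072]
contact_force: [-3.7, -0.0, 5.5]
gripper_width: 0.153
```

Call:
{"name": "carry_out", "arguments": {"rows": [[[0,0,0,0,0,0,45],[0,0,0,0,0,0,45],[0,0,0,0,0,0,45],[0,0,0,0,0,0,45]]]}}

```text
time: 8.5
tool_pos: [0.5598, 0.0734, 0.1617]
tool_rot: [0.703, -0.703, -0.072, 0.072]
contact_force: [-0.6, 0.4, 1.0]
gripper_width: 0.53
```

Call:
{"name": "carry_out", "arguments": {"rows": [[[0,0,0,0,0,0.3,50],[0,0,0,0,0,0.7,85],[0,0,0,0,0,0.8,85],[0,0,0,0,0,0.7,85],[0,0,0,0,0,0,85]]]}}

```text
time: 9.0
tool_pos: [0.5622, 0.0734, 0.2686]
tool_rot: [-0.703, 0.704, 0.076, -0.068]
contact_force: [0.2, -0.0, 0.6]
gripper_width: 0.996
```

Run:
```python
from h import *
s=state();print(s['tool_pos'],s['gripper_width'],s['contact_force'],s['joint_pos'])
f=grab_frame("wrist");cv2.imwrite("pics/w6.png",f)
f=grab_frame("scene");cv2.imwrite("pics/c6.png",f);crop(f,220,190,370,290,5,"pics/c6c.png")
f=grab_frame("side");cv2.imwrite("pics/s6.png",f);crop(f,180,195,300,295,6,"pics/s6c.png")
```

```text
[0.56224989 0.07343603 0.26863239] 0.9960999169258234 [ 0.20052474 -0.0331437   0.57740073] [-1.35370916e-03 -6.60608008e-02  1.79056540e+00 -1.42599946e-05
  1.40625905e+00 -2.05413032e-01]
```

View pics/w6.png

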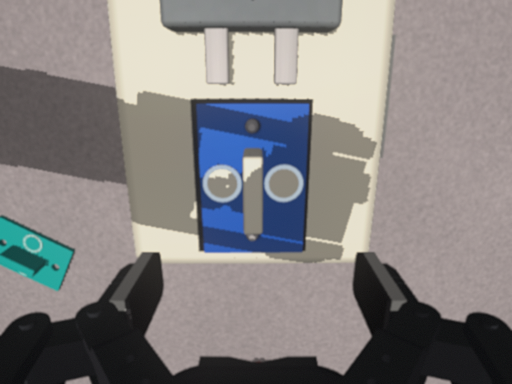

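View pics/c6c.png

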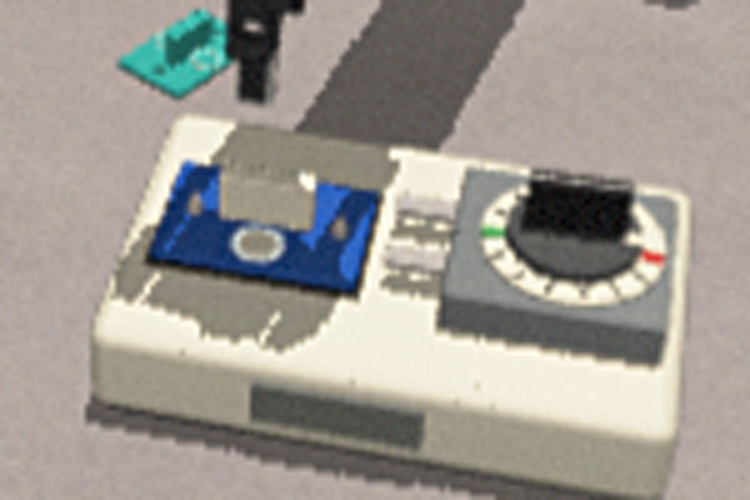

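View pics/s6c.png

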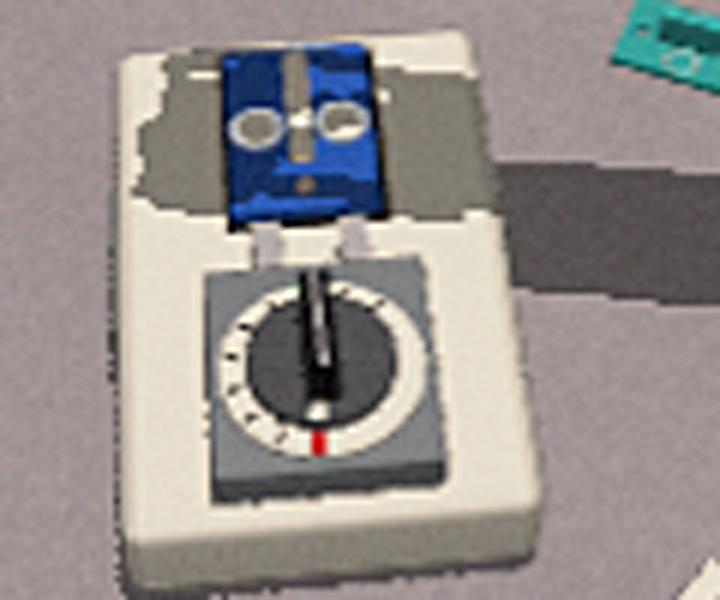

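Call:
{"name": "carry_out", "arguments": {"rows": [[[0,0,1,-0.04,0.18,0,85],[0,0,1,-0.04,0.18,0,85],[0,0,1,-0.04,0.18,0,85],[0,0,1,-0.04,0.18,0,85],[0,0,1,-0.04,0.18,0,85]]]}}

```text
time: 9.65
tool_pos: [0.5508, 0.1096, 0.2597]
tool_rot: [0.68, -0.68, -0.193, 0.195]
contact_force: [-1.0, 0.4, -0.5]
gripper_width: 0.999
```

Call:
{"name": "carry_out", "arguments": {"rows": [[[0,0,1,-0.04,0.18,0,85],[0,0,1,-0.04,0.18,0,85],[0,0,1,-0.04,0.18,0,85],[0,0,1,-0.04,0.18,0,85],[0,0,1,-0.04,0.18,0,85]]]}}

```text
time: 10.15
tool_pos: [0.5428, 0.1456, 0.2597]
tool_rot: [0.636, -0.636, -0.308, 0.31]
contact_force: [0.6, -0.2, 0.3]
gripper_width: 0.998
```

Call:
{"name": "carry_out", "arguments": {"rows": [[[0,0,1,-0.04,0.18,0,85],[0,0,1,-0.04,0.18,0,85],[0,0,1,-0.04,0.18,0,85],[0,0,1,-0.04,0.18,0,85],[0,0,1,-0.04,0.18,0,85]]]}}

```text
time: 10.65
tool_pos: [0.5348, 0.1815, 0.2597]
tool_rot: [0.573, -0.572, -0.414, 0.416]
contact_force: [-0.6, 0.6, -0.4]
gripper_width: 0.999
```

Call:
{"name": "carry_out", "arguments": {"rows": [[[0,0,1,-0.04,0.18,0,85],[0,0,1,-0.04,0.18,0,85],[0,0,1,-0.04,0.18,0,85],[0,0,1,-0.04,0.18,0,85],[0,0,1,-0.04,0.18,0,85]]]}}

```text
time: 11.15
tool_pos: [0.5269, 0.2175, 0.2596]
tool_rot: [0.493, -0.491, -0.507, 0.509]
contact_force: [-0.4, -0.0, 0.6]
gripper_width: 0.995
```

Call:
{"name": "carry_out", "arguments": {"rows": [[[0,0,1,-0.04,0.18,0,85],[0,0,1,-0.04,0.18,0,85],[0,0,1,-0.04,0.18,0,85],[0,0,1,-0.04,0.18,0,85],[0,0,1,-0.04,0.18,0,85]]]}}

```text
time: 11.65
tool_pos: [0.5189, 0.2534, 0.2596]
tool_rot: [0.397, -0.395, -0.585, 0.587]
contact_force: [-0.3, 0.4, -0.2]
gripper_width: 0.993
```

Call:
{"name": "carry_out", "arguments": {"rows": [[[0,0,1,0,0,0,85],[0,0,1,0,0,0,85],[0,0,1,0,0,0,85],[0,0,1,0,0,0,85],[0,0,1,0,0,0,85]]]}}

```text
time: 12.15
tool_pos: [0.5189, 0.2531, 0.2596]
tool_rot: [0.289, -0.287, -0.645, 0.647]
contact_force: [-0.2, 0.2, 0.3]
gripper_width: 0.996
```

Call:
{"name": "carry_out", "arguments": {"rows": [[[0,0,1,0,0,0,85],[0,0,1,0,0,0,85],[0,0,1,0,0,0,85],[0,0,1,0,0,0,85],[0,0,1,0,0,0,85]]]}}

```text
time: 12.65
tool_pos: [0.5189, 0.2531, 0.2596]
tool_rot: [0.173, -0.171, -0.685, 0.687]
contact_force: [-0.2, -0.1, -0.9]
gripper_width: 0.994
```

Call:
{"name": "carry_out", "arguments": {"rows": [[[0,0,1,0,0,0,85],[0,0,1,0,0,0,85],[0,0,1,0,0,0,85],[0,0,1,0,0,0,85],[0,0,1,0,0,0,85]]]}}

```text
time: 13.15
tool_pos: [0.5189, 0.2531, 0.2596]
tool_rot: [0.052, -0.049, -0.705, 0.706]
contact_force: [-0.2, 0.4, -0.1]
gripper_width: 0.999
```

Call:
{"name": "carry_out", "arguments": {"rows": [[[0,0,1,0,0,0,85],[0,0,1,0,0,0,85],[0,0,1,0,0,0,85],[0,0,0,0,0,0,85],[0,0,0,0,0,0,85]]]}}

```text
time: 13.65
tool_pos: [0.5193, 0.2532, 0.2605]
tool_rot: [-0.021, 0.023, -0.707, 0.707]
contact_force: [-0.0, -0.3, 0.3]
gripper_width: 0.996
```

Run:
```python
from h import *
s=state();print(s['tool_pos'],s['gripper_width'],np.degrees(s['joint_pos']),s['time']);M=q2R(s["tool_rot"]);print(np.degrees(np.arctan2(M[1,0],M[0,0])))
np.save('M7.npy',np.r_[s['tool_pos'],s['tool_rot']])
f=grab_frame("wrist");cv2.imwrite("pics/w7.png",f)
```

```text
[0.51925173 0.25323495 0.26046798] 0.9964146945525655 [ 1.86183711e+01 -1.57213310e+00  1.01250456e+02  1.18319607e-03
  8.04618854e+01 -1.64984866e+02] 13.65
-176.39700228186572
```

View pics/w7.png

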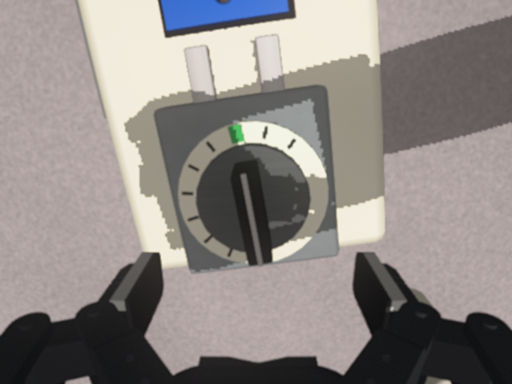

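Run:
```python
from h import *
f=cv2.imread("pics/w7.png");crop(f,150,75,345,280,3,"pics/w7c.png")
```

```text
(no output)
```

View pics/w7c.png

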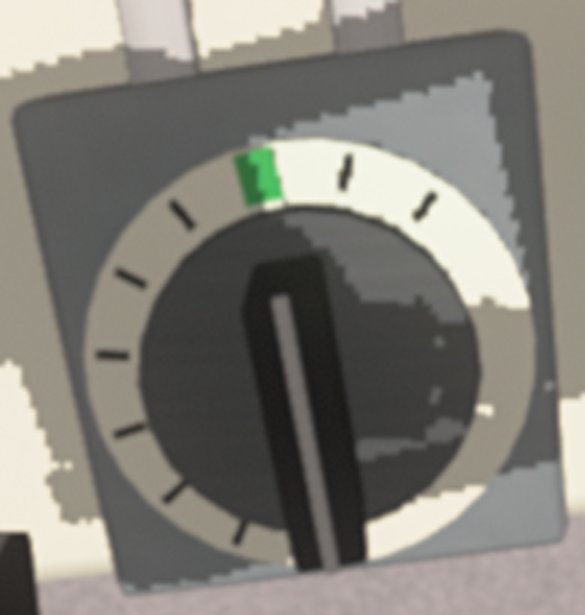

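Run:
```python
from h import *
a=np.load('M7.npy');s={'tool_pos':a[:3],'tool_rot':a[3:]}
W=campose("wrist",s);M=q2R(s["tool_rot"])
c=lambda x,y:(150+(x+.5)/3-.5,75+(y+.5)/3-.5)
g=lambda u,z:pz(W,c(*u),z)
b=[g((285,302),.147),g((332,567),.147)];d=b[1]-b[0];print('bar',np.round(b,4),(b[0]+b[1])/2,np.linalg.norm(d),np.degrees(np.arctan2(d[1],d[0])))
E_=[(139,365),(481,370),(310,206),(180,257),(440,257)]
p=np.array([g(u,.113) for u in E_])
A=np.c_[2*p[:,:2],np.ones(5)];x=np.linalg.lstsq(A,(p[:,:2]**2).sum(1),rcond=None)[0];print('disc c',x[:2],np.sqrt(x[2]+x[:2]@x[:2]))
o=[(84,360),(536,345),(300,138),(130,225),(480,225)]
p=np.array([g(u,.1) for u in o]);A=np.c_[2*p[:,:2],np.ones(5)];x=np.linalg.lstsq(A,(p[:,:2]**2).sum(1),rcond=None)[0];print('ring c',x[:2],np.sqrt(x[2]+x[:2]@x[:2]))
for n,u in[('g',(259,178)),('t8',(346,172)),('t9',(426,206)),('t6',(182,214)),('t5',(131,278)),('t3',(129,431)),('t1',(240,532))]:
    q=g(u,.1)[:2]-x[:2];print(n,np.linalg.norm(q),np.degrees(np.arctan2(q[1],q[0])))
# x bias in tool
print(M.T@(np.r_[x[:2],.1]-s['tool_pos']))
```

```text
bar [[0.5301 0.2258 0.147 ]
 [0.5176 0.2819 0.147 ]] [0.52385794 0.25385192 0.147     ] 0.05752032480818391 102.58896792853552
disc c [0.52422416 0.25198047] 0.0393148729970546
ring c [0.52457385 0.25539368] 0.054589603971195735
g 0.04761168266693956 -72.94161674696525
t8 0.04845463610315839 -96.86563072502673
t9 0.04828413947443953 -120.83235204282768
t6 0.047861483544758214 -49.018597773367354
t5 0.047597791059025306 -25.056665667074725
t3 0.04745557586359575 23.55251931268134
t1 0.04768888219154397 71.65372360689575
[-0.00582737  0.16045347 -0.00191858]
```

Call:
{"name": "carry_out", "arguments": {"rows": [[[0,0,1,0.14,0,-0.4,85],[0,0,0.5,0,0,-0.6,85],[0,0,0,0,0,-0.5,60],[0,0,0,0,0,-0.2,50],[0,0,0,0,0,0,40]]]}}

```text
time: 14.2
tool_pos: [0.5245, 0.2531, 0.1921]
tool_rot: [-0.058, 0.061, -0.704, 0.705]
contact_force: [0.5, 0.5, 0.5]
gripper_width: 0.509
```

Run:
```python
from h import *
s=state();print(s['tool_pos'],s['gripper_width'],np.degrees(s['joint_pos']),s['time'],s['contact_force'])
f=grab_frame("wrist");cv2.imwrite("pics/w8.png",f)
f=grab_frame("side");cv2.imwrite("pics/s8.png",f);crop(f,180,195,300,295,6,"pics/s8c.png")
f=grab_frame("scene");cv2.imwrite("pics/c8.png",f);crop(f,250,190,380,290,6,"pics/c8c.png")
```

```text
[0.52450986 0.25310489 0.19213213] 0.5090871525467333 [ 1.84399876e+01  2.78142023e+00  1.03706943e+02  2.90360028e-04
  7.37082715e+01 -1.71216268e+02] 14.2 [0.52014893 0.51063578 0.5159555 ]
```

View pics/w8.png

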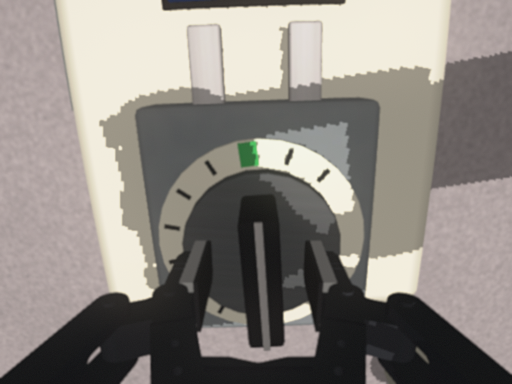

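View pics/s8c.png

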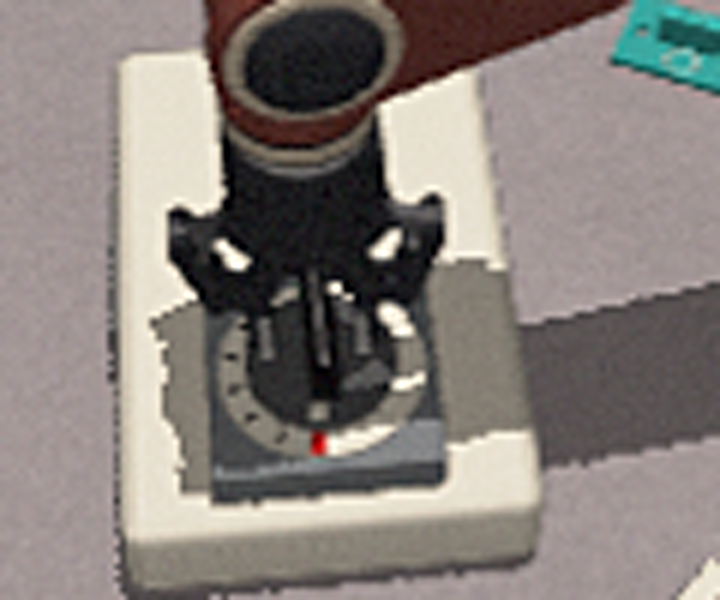

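View pics/c8c.png

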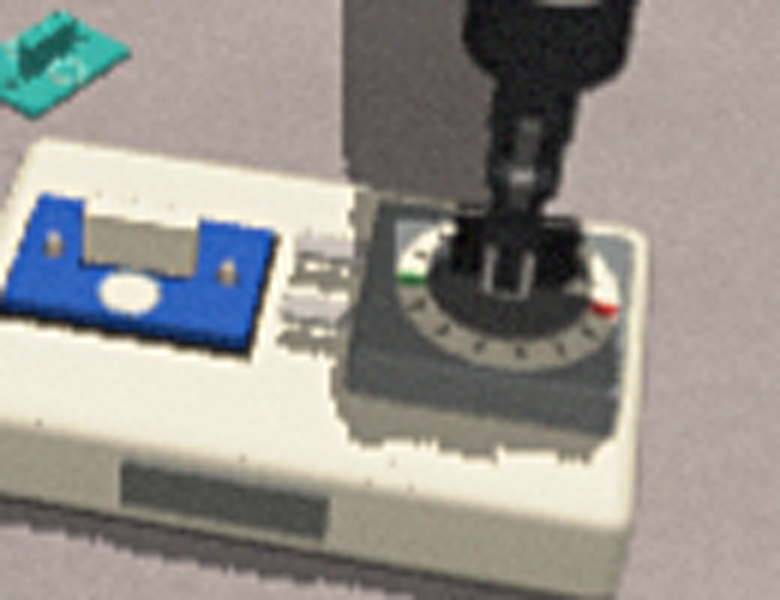

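Call:
{"name": "carry_out", "arguments": {"rows": [[[0,0,0,0,0,0,10],[0,0,0,0,0,0,10],[0,0,0,0,0,0,10],[0,0,0,0,0,0,10],[0,0,0,0,0,0,10]]]}}

```text
time: 14.85
tool_pos: [0.5232, 0.2534, 0.1954]
tool_rot: [-0.057, 0.062, -0.704, 0.705]
contact_force: [-14.3, -3.6, 10.6]
gripper_width: 0.174
```

Run:
```python
from h import *
s=state();M=q2R(s["tool_rot"]);print(s['tool_pos'],s['gripper_width'],np.degrees(s['joint_pos']),s['contact_force'],s['ft_torque'],np.degrees(np.arctan2(M[1,0],M[0,0])),M[2])
f=grab_frame("wrist");cv2.imwrite("pics/w9.png",f)
```

```text
[0.52324534 0.25337591 0.19542351] 0.1741174983120096 [ 1.84865445e+01  2.54076800e+00  1.03618848e+02  5.45506072e-02
  7.42515782e+01 -1.71240708e+02] [-14.26487179  -3.58469645  10.57601643] [-0.48067552  2.1264147  -0.01775719] -170.2877812040835 [ 7.23229758e-03 -9.99973829e-01  1.89095666e-04]
```

View pics/w9.png

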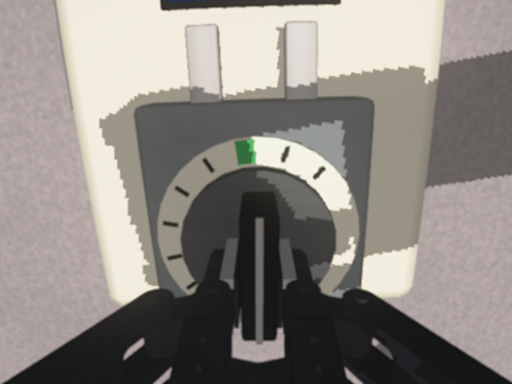

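Call:
{"name": "carry_out", "arguments": {"rows": [[[0,0,0,-0.035,0,0.07,10],[0,0,0,0,0,0,10],[0,0,0,0,0,0,10]]]}}

```text
time: 15.2
tool_pos: [0.5228, 0.2533, 0.1956]
tool_rot: [-0.058, 0.061, -0.704, 0.705]
contact_force: [-4.5, 0.8, -4.6]
gripper_width: 0.174
```

Run:
```python
from h import *
s=state();M=q2R(s["tool_rot"]);print(s['tool_pos'],s['gripper_width'],s['contact_force'],s['ft_torque'],np.degrees(np.arctan2(M[1,0],M[0,0])),M[2])
```

```text
[0.52280477 0.25326227 0.19557657] 0.17398925580509295 [-4.54077062  0.82581803 -4.55850979] [0.0110265  0.62075048 0.04208279] -170.31077284016433 [ 3.73940204e-03 -9.99993007e-01  5.80741441e-05]
```

Call:
{"name": "carry_out", "arguments": {"rows": [[[0,0,-1,-0.01,0,-0.015,10],[0,0,-1,0,0,0,10],[0,0,-1,0,0,0,10],[0,0,-1,0,0,0,10]]]}}

```text
time: 15.6
tool_pos: [0.5227, 0.2533, 0.1956]
tool_rot: [0.041, -0.039, -0.706, 0.706]
contact_force: [-5.6, 0.0, -2.4]
gripper_width: 0.173
```

```bash
cat > st.py <<'E'
from h import *
import sys
def st():
    s=state();M=q2R(s["tool_rot"]);print(round(s['time'],2),s['tool_pos'].round(4),'F',s['contact_force'].round(1),'T',s['ft_torque'].round(3),'psi',np.degrees(np.arctan2(M[1,0],M[0,0])).round(2)%360)
st()
n=sys.argv[1] if len(sys.argv)>1 else None
if n:
    f=grab_frame("side");a=cv2.resize(f[220:285,205:265],None,fx=6,fy=6,interpolation=cv2.INTER_CUBIC)
    f=grab_frame("scene");b=cv2.resize(f[215:265,300:365],None,fx=6,fy=6,interpolation=cv2.INTER_CUBIC)
    im=np.zeros((400,770,3),np.uint8);im[:a.shape[0],:a.shape[1]]=a;im[:b.shape[0],380:380+b.shape[1]]=b
    cv2.imwrite(f"pics/d{n}.png",im);
    st()
E
python3 st.py 1
```

```text
15.6 [0.5227 0.2533 0.1956] F [-5.6  0.  -2.4] T [-0.077  0.768  0.007] psi 173.52
15.7 [0.5227 0.2533 0.1956] F [-4.7  0.2 -2.8] T [-0.043  0.763  0.006] psi 173.62
```

View pics/d1.png

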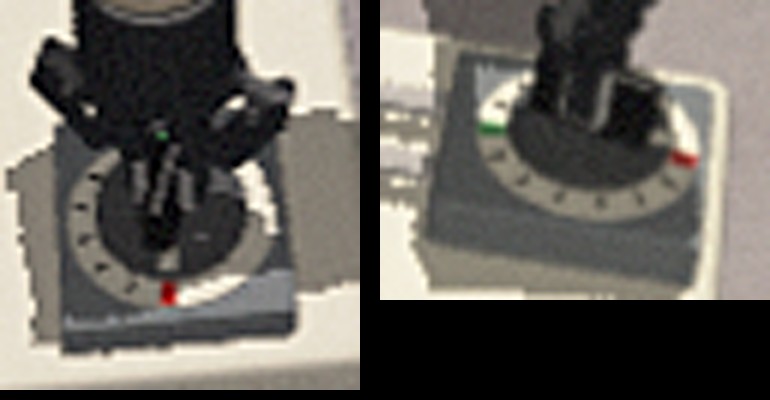

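Call:
{"name": "carry_out", "arguments": {"rows": [[[0,0,-1,0,0,0,10],[0,0,-1,0,0,0,10],[0,0,-1,0,0,0,10]]]}}

```text
time: 16.0
tool_pos: [0.5227, 0.2533, 0.1956]
tool_rot: [0.115, -0.112, -0.697, 0.698]
contact_force: [-5.4, -0.9, -2.4]
gripper_width: 0.175
```

```bash
python3 st.py 2
```

```text
16.0 [0.5227 0.2533 0.1956] F [-5.4 -0.9 -2.4] T [-0.109  0.792  0.131] psi 161.55
16.1 [0.5227 0.2533 0.1955] F [-4.7 -0.7 -2.1] T [-0.072  0.818  0.154] psi 161.65
```

View pics/d2.png

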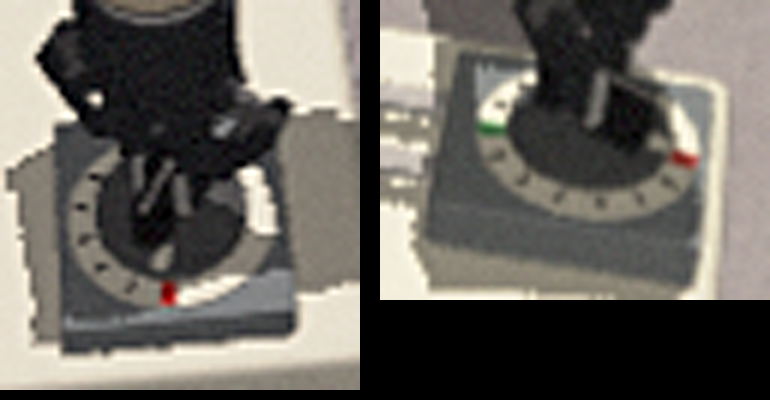

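Call:
{"name": "carry_out", "arguments": {"rows": [[[0,0,-1,0,0,0,10],[0,0,-1,0,0,0,10],[0,0,-1,0,0,0,10],[0,0,-1,0,0,0,10],[0,0,-1,0,0,0,10]]]}}

```text
time: 16.6
tool_pos: [0.5226, 0.2533, 0.1956]
tool_rot: [0.234, -0.232, -0.667, 0.668]
contact_force: [-6.6, -1.4, -2.9]
gripper_width: 0.176
```

```bash
python3 st.py 3
```

```text
16.6 [0.5226 0.2533 0.1956] F [-6.6 -1.4 -2.9] T [-0.072  0.847  0.154] psi 141.54
16.7 [0.5226 0.2533 0.1956] F [-6.2 -0.6 -2.5] T [-0.066  0.84   0.076] psi 141.64
```

View pics/d3.png

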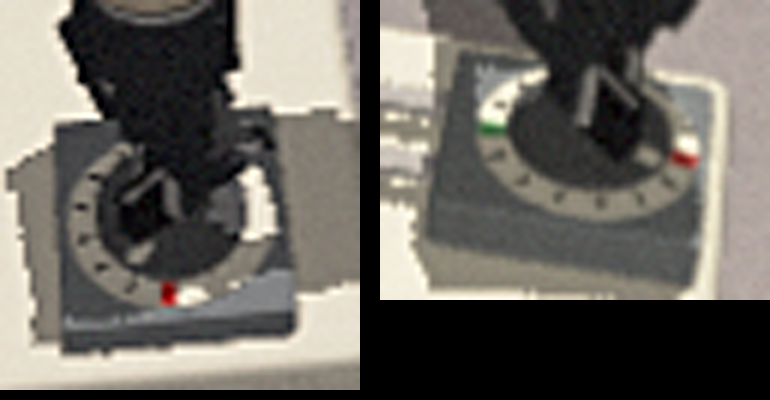

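```bash
cat > pt.py <<'E'
from h import *
import sys
Q=campose("side");P=campose("scene")
def an(cam,x,y,z=.113):
    if cam=='s':C=Q;u=(205+(x+.5)/6-.5,220+(y+.5)/6-.5)
    else:C=P;u=(300+(x-380+.5)/6-.5,215+(y+.5)/6-.5)
    p=pz(C,u,z)[:2]-[.5226,.2533];a=np.degrees(np.arctan2(p[1],p[0]));return np.linalg.norm(p).round(4),a.round(1),((95-a)%360).round(1)
E
python3 - <<'E'
from pt import *
print('red',an('s',168,293,.1),an('c',684,158,.1),'green',an('c',492,129,.1))
print('ptr d1',an('s',170,258),'d2',an('s',162,258),'d3',an('s',138,255),an('c',648,155))
E
```

```text
red (np.float64(0.0445), np.float64(95.3), np.float64(359.7)) (np.float64(0.0471), np.float64(100.7), np.float64(354.3)) green (np.float64(0.0466), np.float64(-75.8), np.float64(170.8))
ptr d1 (np.float64(0.0321), np.float64(97.1), np.float64(357.9)) d2 (np.float64(0.0322), np.float64(89.8), np.float64(5.2)) d3 (np.float64(0.034), np.float64(68.6), np.float64(26.4)) (np.float64(0.0341), np.float64(70.0), np.float64(25.0))
```

Call:
{"name": "carry_out", "arguments": {"rows": [[[0,0,-1,0,0,0,10],[0,0,-1,0,0,0,10],[0,0,-1,0,0,0,10],[0,0,-1,0,0,0,10],[0,0,-1,0,0,0,10]]]}}

```text
time: 17.2
tool_pos: [0.5225, 0.2534, 0.1955]
tool_rot: [0.346, -0.344, -0.616, 0.618]
contact_force: [-6.1, -0.5, -2.4]
gripper_width: 0.173
```

Call:
{"name": "carry_out", "arguments": {"rows": [[[0,0,-1,0,0,0,10],[0,0,-1,0,0,0,10],[0,0,-1,0,0,0,10],[0,0,-1,0,0,0,10],[0,0,-1,0,0,0,10]]]}}

```text
time: 17.7
tool_pos: [0.5225, 0.2534, 0.1956]
tool_rot: [0.448, -0.446, -0.547, 0.549]
contact_force: [-6.2, 0.4, -2.4]
gripper_width: 0.172
```

```bash
python3 st.py 4
```

```text
17.7 [0.5225 0.2534 0.1956] F [-6.2  0.4 -2.4] T [0.01  0.934 0.015] psi 101.53
17.8 [0.5225 0.2534 0.1955] F [-6.5 -0.3 -2.3] T [-0.012  0.914  0.01 ] psi 101.62
```

View pics/d4.png

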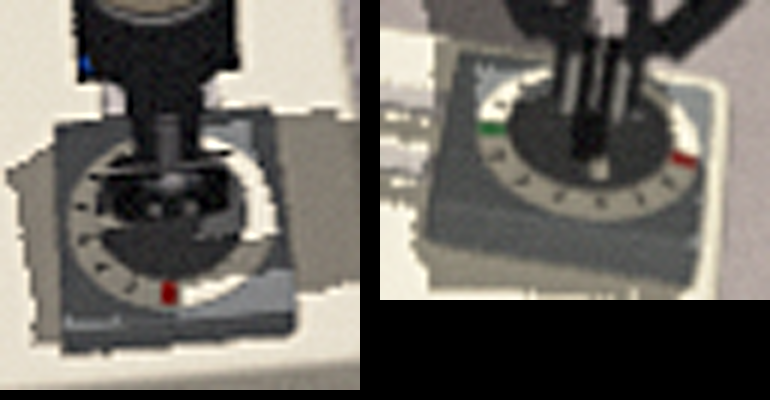

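Run:
```python
from pt import *
print(an('c',598,168))
```

```text
(np.float64(0.0336), np.float64(22.6), np.float64(72.4))
```

Call:
{"name": "carry_out", "arguments": {"rows": [[[0,0,-1,0,0,0,10],[0,0,-1,0,0,0,10],[0,0,-1,0,0,0,10],[0,0,-1,0,0,0,10],[0,0,-1,0,0,0,10]]]}}

```text
time: 18.3
tool_pos: [0.5225, 0.2535, 0.1955]
tool_rot: [0.536, -0.535, -0.461, 0.463]
contact_force: [-7.4, -0.1, -3.8]
gripper_width: 0.168
```

Call:
{"name": "carry_out", "arguments": {"rows": [[[0,0,-1,0,0,0,10],[0,0,-1,0,0,0,10],[0,0,-1,0,0,0,10],[0,0,-1,0,0,0,10],[0,0,-1,0,0,0,10]]]}}

```text
time: 18.8
tool_pos: [0.5225, 0.2536, 0.1956]
tool_rot: [0.608, -0.607, -0.361, 0.363]
contact_force: [-6.3, 1.1, -3.2]
gripper_width: 0.173
```

```bash
python3 st.py 5
```

```text
18.8 [0.5225 0.2536 0.1956] F [-6.3  1.1 -3.2] T [0.077 0.916 0.1  ] psi 61.55
18.9 [0.5225 0.2536 0.1955] F [-6.   1.4 -2.9] T [0.044 0.877 0.038] psi 61.64
```

View pics/d5.png

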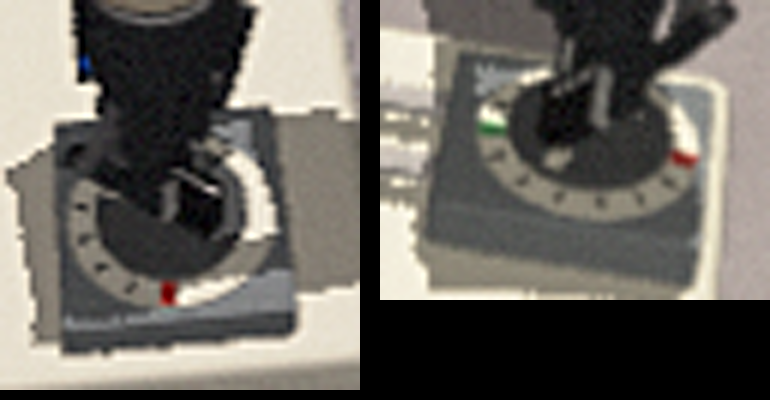

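Call:
{"name": "carry_out", "arguments": {"rows": [[[0,0,-1,0,0,0,10],[0,0,-1,0,0,0,10],[0,0,-1,0,0,0,10],[0,0,-1,0,0,0,10],[0,0,-1,0,0,0,10]]]}}

```text
time: 19.4
tool_pos: [0.5225, 0.2537, 0.1955]
tool_rot: [0.662, -0.661, -0.25, 0.252]
contact_force: [-6.5, 0.7, -3.3]
gripper_width: 0.176
```

```bash
python3 st.py 6
python3 - <<'E'
from pt import *
print(an('c',557,158))
E
```

```text
19.4 [0.5225 0.2537 0.1955] F [-6.5  0.7 -3.3] T [0.172 0.856 0.14 ] psi 41.56
19.5 [0.5225 0.2536 0.1956] F [-5.2  1.  -3.2] T [0.141 0.857 0.164] psi 41.65
(np.float64(0.0334), np.float64(-11.9), np.float64(106.9))
```

View pics/d6.png

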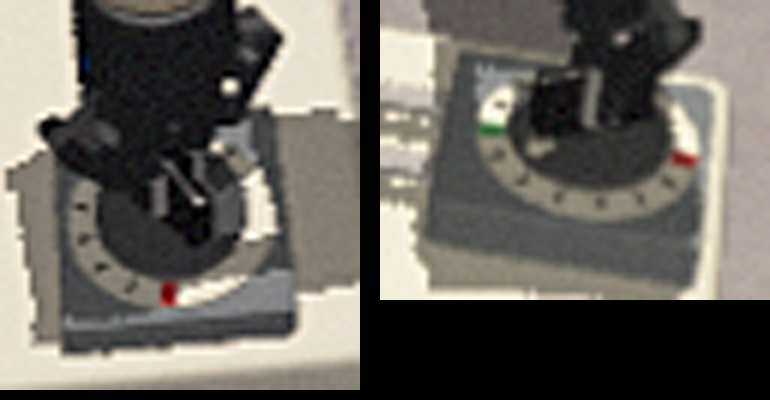

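Call:
{"name": "carry_out", "arguments": {"rows": [[[0,0,-1,0,0,0,10],[0,0,-1,0,0,0,10],[0,0,-1,0,0,0,10],[0,0,-1,0,0,0,10]]]}}

```text
time: 19.9
tool_pos: [0.5226, 0.2537, 0.1956]
tool_rot: [0.69, -0.689, -0.155, 0.157]
contact_force: [-5.0, 2.1, -4.0]
gripper_width: 0.171
```

```bash
python3 st.py 7
python3 - <<'E'
from pt import *
print(an('c',540,147))
E
```

```text
19.9 [0.5226 0.2537 0.1956] F [-5.   2.1 -4. ] T [ 0.173  0.891 -0.025] psi 25.53
20.0 [0.5226 0.2537 0.1956] F [-5.9  2.  -3.6] T [0.101 0.873 0.03 ] psi 25.63
(np.float64(0.0331), np.float64(-30.1), np.float64(125.1))
```

View pics/d7.png

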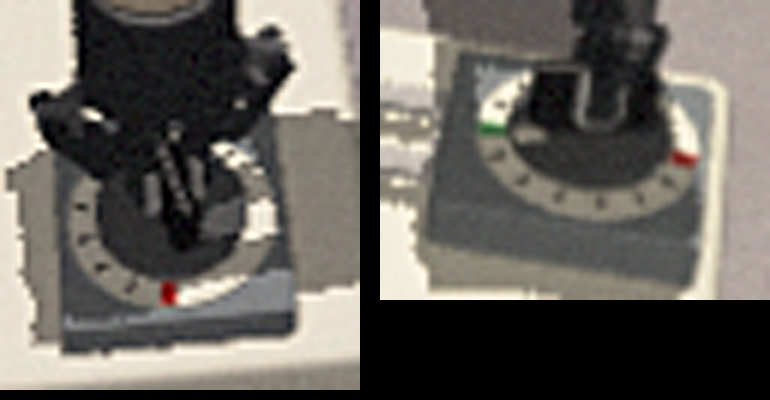

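Call:
{"name": "carry_out", "arguments": {"rows": [[[0,0,-1,0,0,0,10],[0,0,-1,0,0,0,10],[0,0,-1,0,0,0,10]]]}}

```text
time: 20.3
tool_pos: [0.5226, 0.2537, 0.1955]
tool_rot: [0.702, -0.702, -0.082, 0.085]
contact_force: [-5.3, 0.2, -3.4]
gripper_width: 0.174
```

```bash
python3 st.py 8
python3 - <<'E'
from pt import *
print(an('c',528,133))
E
```

```text
20.3 [0.5226 0.2537 0.1955] F [-5.3  0.2 -3.4] T [0.156 0.801 0.055] psi 13.55
20.4 [0.5226 0.2537 0.1956] F [-4.7  1.3 -2.9] T [0.118 0.803 0.083] psi 13.64
(np.float64(0.0328), np.float64(-49.4), np.float64(144.4))
```

View pics/d8.png

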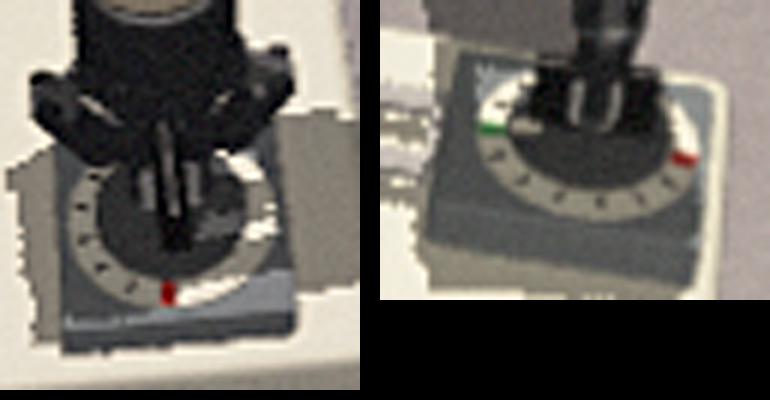

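Call:
{"name": "carry_out", "arguments": {"rows": [[[0,0,-0.5,0,0,0,10],[0,0,-0.5,0,0,0,10],[0,0,0,0,0,0,10]]]}}

```text
time: 20.7
tool_pos: [0.5226, 0.2537, 0.1956]
tool_rot: [0.705, -0.704, -0.058, 0.061]
contact_force: [-5.4, 1.0, -3.5]
gripper_width: 0.174
```

```bash
python3 st.py 9
```

```text
20.7 [0.5226 0.2537 0.1956] F [-5.4  1.  -3.5] T [ 0.174  0.853 -0.014] psi 9.66
20.8 [0.5226 0.2537 0.1956] F [-4.3  1.9 -3.2] T [0.146 0.791 0.019] psi 9.69
```

View pics/d9.png

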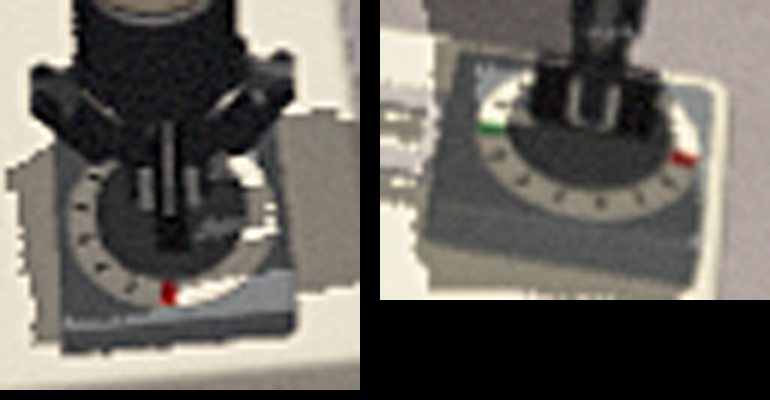

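Call:
{"name": "carry_out", "arguments": {"rows": [[[0,0,0,0,0,0,45],[0,0,0,0,0,0,45],[0,0,0,0,0,0,45],[0,0,0,0,0,0,50],[0,0,0,0,0,0,60]]]}}

```text
time: 21.3
tool_pos: [0.524, 0.2534, 0.1967]
tool_rot: [0.705, -0.705, -0.06, 0.059]
contact_force: [0.1, -0.1, 0.9]
gripper_width: 0.697
```

Call:
{"name": "carry_out", "arguments": {"rows": [[[0,0,0,0,0,0.4,60],[0,0,0,0,0,0.8,60],[0,0,0,0,0,0.8,85],[0,0,0,0,-0.5,0.3,85],[0,0,0,0,-0.8,0,85]]]}}

```text
time: 21.8
tool_pos: [0.5249, 0.2023, 0.2934]
tool_rot: [0.705, -0.704, -0.063, 0.058]
contact_force: [-0.4, 0.4, 0.7]
gripper_width: 0.996
```

Call:
{"name": "carry_out", "arguments": {"rows": [[[0,0,0,0,-0.8,0,85],[0,0,0,0,-0.8,0,85],[0,0,0,0,-0.4,0,85],[0,0,0,0,0,0,85],[0,0,0,0,0,0,85]]]}}

```text
time: 22.3
tool_pos: [0.5237, 0.1218, 0.2887]
tool_rot: [0.705, -0.704, -0.06, 0.059]
contact_force: [-0.2, 0.5, 0.3]
gripper_width: 0.992
```

```bash
python3 st.py 10
python3 - <<'E'
from h import *
s=state();np.save('M10.npy',np.r_[s['tool_pos'],s['tool_rot']])
f=grab_frame("wrist");cv2.imwrite("pics/w10.png",f);
f=grab_frame("scene");cv2.imwrite("pics/c10.png",f);crop(f,140,150,370,290,3,"pics/c10c.png")
E
```

```text
22.3 [0.5237 0.1218 0.2887] F [-0.2  0.5  0.3] T [ 0.    -0.028 -0.005] psi 9.67
22.4 [0.5236 0.1224 0.2883] F [ 0.3 -0.  -0.1] T [ 0.01  -0.008 -0.017] psi 9.75
```

View pics/d10.png

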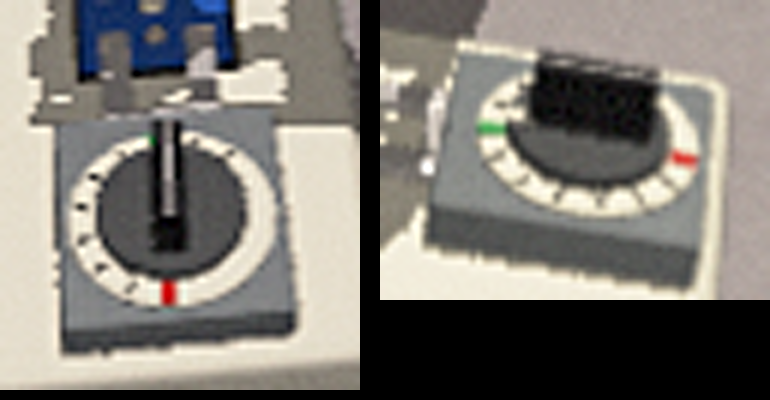

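View pics/w10.png

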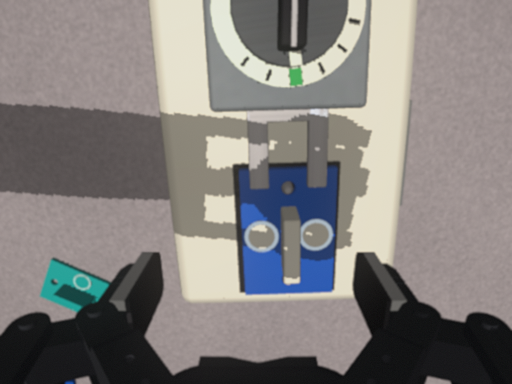

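View pics/c10c.png

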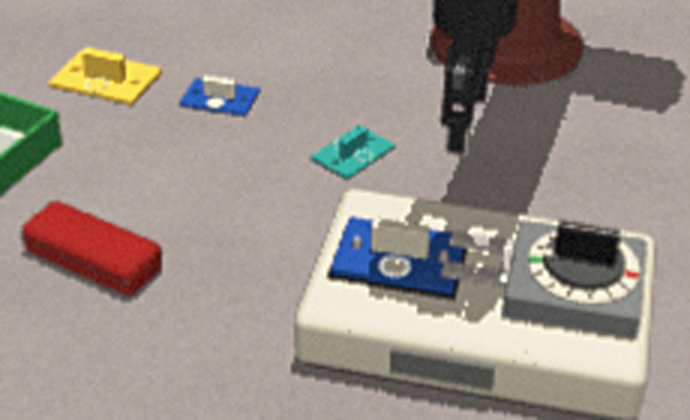

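Run:
```python
from h import *
f=cv2.imread("pics/w10.png");crop(f,200,0,380,130,4,"pics/w10a.png");crop(f,220,145,360,305,4,"pics/w10b.png")
```

```text
(no output)
```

View pics/w10a.png

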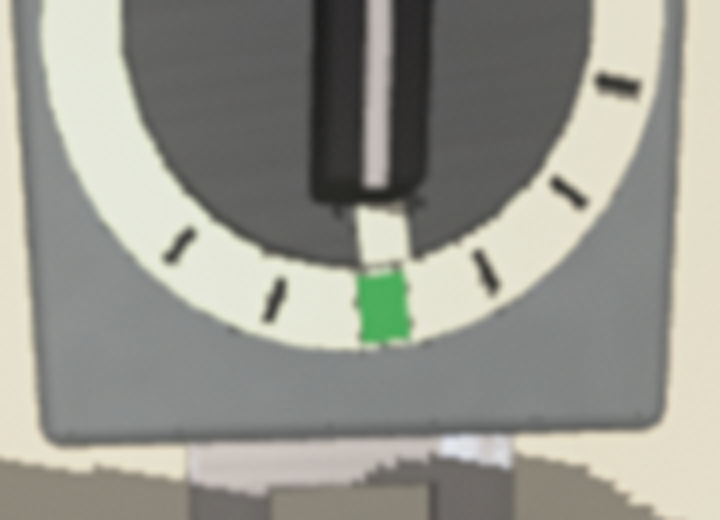

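View pics/w10b.png

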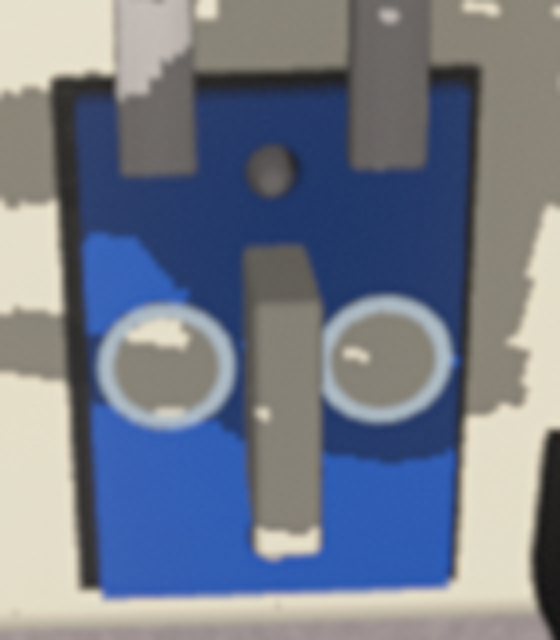

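Run:
```python
from h import *
a=np.load('M10.npy');s={'tool_pos':a[:3],'tool_rot':a[3:]};W=campose("wrist",s)
c=lambda x,y:(220+(x+.5)/4-.5,145+(y+.5)/4-.5)
for z in(.082,.0845):
    p=np.array([pz(W,c(*u),z)[:2] for u in[(76,97),(473,85),(449,584),(104,598)]])
    d=(p[0]+p[1]-p[2]-p[3])/2;print(z,p.mean(0),np.linalg.norm(p[0]-p[1]),np.linalg.norm(d),np.degrees(np.arctan2(-d[0],d[1])))
q=np.array([pz(W,c(*u),.074)[:2] for u in[(54,78),(480,67),(457,580),(82,588)]]);print(np.linalg.norm(q[0]-q[1]),q.round(4));
d=(q[0]-q[1]);print('pad far-edge mid',(q[0]+q[1])/2,'dir',np.degrees(np.arctan2(d[1],d[0])))
f=(p[0]+p[1])/2;e=p[0]-p[1];print('plate far-edge mid',f,'dir',np.degrees(np.arctan2(e[1],e[0])))
```

```text
0.082 [0.56210323 0.07583903] 0.08426311114273598 0.12434643983594057 11.603257943319054
0.0845 [0.56165121 0.07696656] 0.0835011224768422 0.1232219788883888 11.603257943319074
0.09264745941072314 [[0.5028 0.1296]
 [0.5937 0.1477]
 [0.6201 0.0201]
 [0.5286 0.0025]]
pad far-edge mid [0.54827815 0.13868606] dir -168.7297602334565
plate far-edge mid [0.54925917 0.13731846] dir -168.4707124964777
```

```bash
python3 -c "
from plant import *
s=state();print(s['time'],s['contact_force']);print(job_done())"
```

```text
22.5 [0.81671245 0.42537949 0.41963344]
the job is handed in; nothing more can be done
None
```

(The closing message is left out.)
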